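Lock the grinding jar onto the mill deck

ROBOT

A 6-joint arm with a two-finger parallel gripper is mounted at the origin on the work surface. World frame = base frame: x ahead of the robot, y to its left, z up, the work surface at z = 0. Lengths are in m, angles in rad, forces in N, time in s.
With the tool pointing down it reaches from about 0.325 to 0.75 m from the base axis. Payload 7.6 kg.
Tool frame: the origin (TCP) lies on the centre line of the jaws, within the pads' length; the fingertips stand 22 mm ahead of it and the grasp point (between the pads) lies 3 mm ahead of it; z points along the fingers, x is the direction in which the jaws open and shut, and the axes are right-handed (so a half turn about z gives the same grasp; the last joint's range is limited). The gripper opens to 85 mm and grips with 20 to 120 N. Pads are 22 mm wide; open, the fingers measure 114 mm over their backs; the gripper's body (76 mm by 85 mm) begins 54 mm behind the grasp point. The pads swing forward as they close: fully open they stand 13 mm farther back than shut.
Start: joints at [-1.175, 0.052, 1.401, -0, 1.689, -0.07], TCP at [0.236, -0.469, 0.222] pointing down, gripper open.
Joint ranges: [-2.9, 2.9], [-0.91, 2.17], [0.12, 2.37], [-1.06, 4.2], [0.26, 2.73], [-2.93, 2.93]. Speed limits (rad/s): [2.57, 2.57, 3.01, 3.14, 3.14, 3.14].

INTERFACE

Orientations are given as a unit quaternion [x, y, z, w].
In Python, from station import bot, eyes gives the robot as it stands.
- The arm moves only by the tool step_arm, never from a script. Its argument "rows" is a list of rows, each an object with "slide": the shift along the tool's x, y, z in units of 25 mm (1.0 is 25 mm), a list of three; "rot": the turn, a rotation vector about the tool's x, y, z in units of 6 degrees (1.0 is 6 degrees), a list of three. A call has 1 to 20 rows; each row is the pose to reach, as a shift and turn from the pose commanded when the call began, along the tool's axes at that moment; what a row does not reach only later rows make up. A row lasts 1/12 s, in which the tool goes at most 41.7 mm and 7.16 degrees, less where a joint would pass 70% of its speed; a pose out of reach is approached as far as the arm can. A call with a gripper value outside its range is refused whole. "fingers" is the closure, from 0 (fully open) to 1 (shut), set as the call begins (left out, the last holds). The fingers move at their own pace and stop on an object; "force" is the grip in N (left out, the last holds). Time passes only in rows, so rows that repeat a pose let the fingers close. It gives the time, the measured TCP pose, the force and the opening at its end, in the units of the state.
- bot.get_state(): the state, without advancing time (a new reading comes with each control period).
- eyes.snapshot(name): name is "scene" or "top"; returns the picture (480x640x3 uint8, red, green, blue); there is no depth.
- eyes.camera_info(name): a dict with "fx", "fy", "cx", "cy" (pixels), "R" (3x3) and "t" (3): a world point X has camera coordinates R X + t. Camera axes: x right, y down, z forward; pixel columns grow to the right and rows downward; lengths in m; the calibration is good to about 2 mm. A picture is of the moment at which its call begins. camera_info takes no time and is no camera call.
- bot.job_done(): hands the job in, once; it reports no verdict.
The state is a dict: "time": time; "q": joint angles; "qd": joint speeds; "effort": joint torques, N m; "position": TCP position; "eef_rot": TCP orientation; "ft_force": force on the tool from outside, world axes, zero at the start; "wrist_torque": the same for the moment, N m; "grip_width": finger opening in m.
Only numpy, scipy, OpenCV 4.12 (cv2) and the standard library are available. Lean on these libraries where they do the work, as an engineer would, in place of code of your own. Each camera call takes 0.05 s, during which the arm holds its last target. There are 200 camera calls.

TASK

Stand the flanged steel grinding jar upright and fully down in the round seat of the mill deck, then turn the cam lock knob clockwise until its sprung bolt drops fully home over the jar's flange, and leave it locked there. Work gently: do not press hard on the jar or force the bolt, and leave the other things on the bench where they are.

Things in the scene. Friction and masses are not known exactly. Their poses are not given: they have to be found in the camera images.
- jar_mid (a point): Centre (32 mm above its underside) of the steel grinding jar: an upright round jar 64 mm high, 36 mm across, with a foot flange 48 mm across and 12 mm thick at its bottom; 0.25 to 0.5 kg. Its z axis points up out of its lid. It starts upright on the bench; its yaw does not matter. A grip about 8 mm above this centre keeps the fingers clear of the deck and the bolt.
- holder: The mill deck, fixed: flat aluminium, 150 mm (its x) by 300 mm (its y), top 50 mm above the bench, with a white console 62 mm high along its +x side (x 75 to 145 mm). Origin on the bench under the deck's centre, z up. On it: the round jar seat (x 0, y +65 mm), the black cam lock knob (x 0, y -65 mm) and, between them along y, the steel bolt.
- seat (a point): Centre of the floor of the jar seat: a round recess in the deck, 51.5 mm across, 10 mm deep (floor 40 mm above the bench), with a 2 mm chamfer. A fully seated jar stands with its underside on this floor, its centre 32 mm above it, the top of its flange 2 mm above the deck. Same axes as the deck.
- knob_grip (a point): On the knob's vertical axis, 50 mm above the deck (100 mm above the bench), in its bar grip: 50 mm long (this point's x), 14 mm thick (this point's y: squeeze across this), top 14 mm above this point; below it, 16 mm under this point, a 48 mm disc, then a cover disc 86 mm across. The frame turns with the knob. Turn it clockwise seen from above; it stays where it is left.
- knob: The cam lock knob (origin on its axis, 24 mm above the deck; turns with it). Its cam is hidden under the cover. The bolt is home after 0.3 to 1.45 rad of clockwise turn from the start, different each time, unrelated to the bar's angle. Below 0.4 N m on the plain rim; then the bolt drops over some 0.15 rad and is home for some 0.05 rad; turning on jams it, the torque climbs steeply.
- bolt: The sprung steel bolt, the cam's follower: a flat bar 14 mm wide, 6 mm thick, sliding along the deck's y, 4 mm above the deck and under the knob, with an upright tab (24 mm wide, top 22 mm above the deck) on its tail at the deck's -y end. A spring of 5 to 7 N pushes it towards the seat (+y); the cam rim holds it back until the notch comes round. Origin on the deck below its nose.
- bolt_nose (a point): Middle of the bolt's nose end, 7 mm above the deck, same axes as the deck. At the start held back at y = +36.5 mm in the deck's frame (28.5 mm short of the seat's centre); dropped into the notch it lies 8 mm further, at y = +44.5 mm, over a seated jar's flange. If the jar is not fully down the nose strikes the flange's edge and cannot go home.
- crucible: bystander: small white porcelain crucible, 52 mm across, 34 mm high; origin under its centre
- canister: bystander: plain steel cylinder without any flange, 40 mm across, 50 mm high; origin under its centre
- beaker: bystander: glass beaker, 72 mm across, 95 mm high; origin under its centre
- reagent: bystander: amber reagent bottle with black cap, 60 mm across, 130 mm high; origin under its centre
- spatula: bystander: steel spatula lying flat, 170 mm long; origin near the middle of its length
- dish: bystander: flat white dish, 90 mm across, 15 mm high; origin under its centre
- flask: bystander: conical glass flask, 84 mm across at the foot, 124 mm high; origin under its centre
- jar: The same grinding jar; origin at the centre of its underside.

How it is judged:
By the outcome, as a careful person would: the job done as asked, in the order asked, and still so for the second after the job is handed in, with the robot touching nothing.
It also fails if it takes over 72 s, if anything falls off the work surface, if the arm or the gripper's body presses on something with over 40 N, if the wrist force passes 120 N, or if a joint passes its speed limit or range.

## Working session

There is one attempt and no reset: what is moved stays moved. The work goes in short steps, Python scripts to look and compute and a tool call to move; the robot and the scene stay as the last step left them, time stands still between calls to the robot, and variables do not carry over. Pictures are saved under pics/ and viewed, about 8 in all and at most 12, crops included, and the job is handed in when it is done.

Besides the shell and the picture viewer there is one more tool, called after "Emit:" as name(argument=value, ...) on one line, values as JSON. step_arm: Moves the arm, as the interface text tells. Its arguments: {"type":"object","properties":{"rows":{"type":"array"},"fingers":{"type":"number"},"force":{"type":"number"}},"required":["rows"]}

```bash
mkdir -p pics; ls; python3 - <<'E'
from station import bot, eyes
import cv2
for n in("scene","top"):
    cv2.imwrite(f"pics/{n}0.png",cv2.cvtColor(eyes.snapshot(n),cv2.COLOR_RGB2BGR))
    c=eyes.camera_info(n);print(n,c)
s=bot.get_state();print(s)
E
```

```text
pics
scene {'fx': 549.6486936170129, 'fy': 549.6486936170129, 'cx': 323.5370491742451, 'cy': 233.2230105473262, 'R': array([[ 0.56730137,  0.82350276, -0.00351563],
       [ 0.68413799, -0.47366233, -0.55461628],
       [-0.45839326,  0.3122294 , -0.83209881]]), 't': array([-0.32503506, -0.32164805,  1.64678619])}
top {'fx': 499.8344545100101, 'fy': 499.8344545100101, 'cx': 326.1750483842294, 'cy': 239.9033676064889, 'R': array([[-0.02138063, -0.99968861, -0.01286689],
       [-0.99814236,  0.02207841, -0.05678357],
       [ 0.05704997,  0.01162892, -0.9983036 ]]), 't': array([0.0574435 , 0.54499243, 1.32234615])}
{'time': 0.1, 'q': array([-1.17529082e+00,  5.27954474e-02,  1.40161468e+00,  9.22210806e-06,
        1.68860711e+00, -7.03047772e-02]), 'qd': array([ 0.00191411, -0.0013378 , -0.00114576, -0.00019555,  0.00127378,
       -0.00127249]), 'effort': array([ 8.25684092e-04, -3.82582569e+01, -3.60986280e+01, -2.08174865e-04,
        4.76034736e-03, -6.48574527e-06]), 'position': array([ 0.23571439, -0.46879544,  0.22094962]), 'eef_rot': array([ 8.51218872e-01, -5.24810371e-01, -5.75888150e-04, -4.19207029e-04]), 'ft_force': array([ 0.46286994, -0.36052474,  1.82607127]), 'wrist_torque': array([-0.03148809, -0.00343921, -0.01316304]), 'grip_width': 0.0852775284461327}
```

View pics/top0.png

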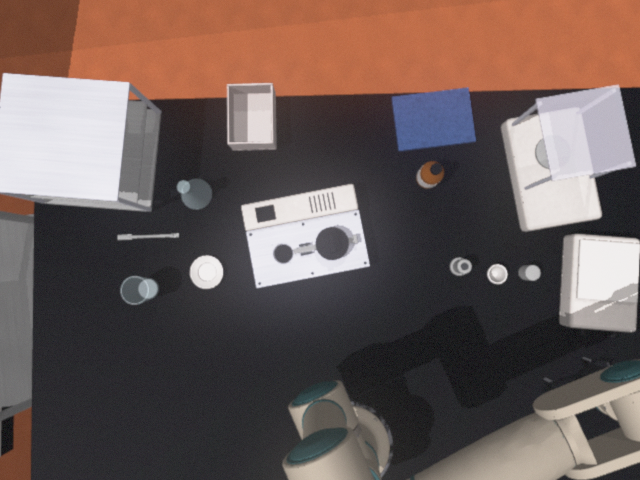

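View pics/scene0.png

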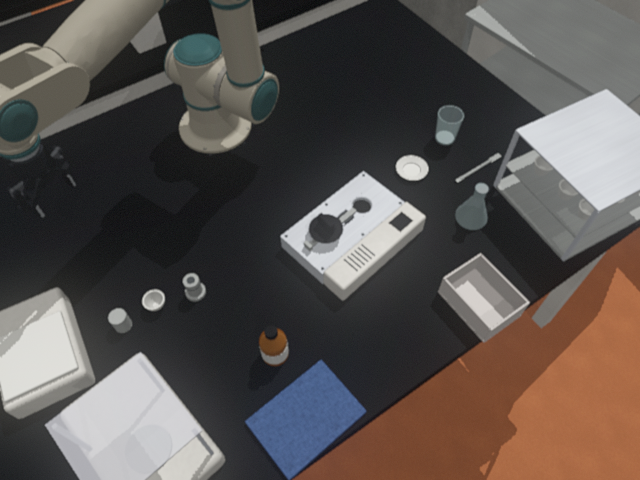

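The jar (flanged) is at about top (461,266) and scene (194,287). In the top view the deck runs (248–368, 212–286), with the seat near (283,254) and the knob near (334,243). I'll enlarge both areas next.

```bash
cat > h.py <<'E'
import numpy as np, cv2
from station import bot, eyes
from scipy.spatial.transform import Rotation as Ro
from scipy.optimize import least_squares
def proj(n,X):
    c=eyes.camera_info(n);p=c["R"]@np.asarray(X,float)+c["t"];return np.array([c["fx"]*p[0]/p[2]+c["cx"],c["fy"]*p[1]/p[2]+c["cy"]])
def onz(n,uv,z):
    c=eyes.camera_info(n);d=c["R"].T@np.array([(uv[0]-c["cx"])/c["fx"],(uv[1]-c["cy"])/c["fy"],1]);o=-c["R"].T@c["t"]
    return o+d*(z-o[2])/d[2]
def img(n): return cv2.cvtColor(eyes.snapshot(n),cv2.COLOR_RGB2BGR)
def crop(im,u,v,w,h,k):
    return cv2.resize(im[v:v+h,u:u+w],None,fx=k,fy=k,interpolation=cv2.INTER_CUBIC)
def steps(target,yaw=None):
    """slide / rot units from the present pose to a world point (tool down, tool x at yaw)"""
    s=bot.get_state();R=Ro.from_quat(s["eef_rot"])
    print("slide",np.round(R.inv().apply(np.array(target)-s["position"])/0.025,2))
    if yaw is not None:
        best=min((R.inv()*Ro.from_matrix(np.array([[np.cos(y),np.sin(y),0],[np.sin(y),-np.cos(y),0],[0,0,-1]]).T) for y in(yaw,yaw+np.pi)),key=lambda r:r.magnitude())
        print("rot",np.round(np.degrees(best.as_rotvec())/6,2))
E
python3 - <<'E'
from h import *
a=cv2.imread("pics/top0.png");b=cv2.imread("pics/scene0.png")
A=crop(a,236,176,140,120,4)          # deck top 560x480
J=crop(a,430,246,60,40,4); K=crop(b,164,262,60,50,4)
o=np.zeros((480,800,3),np.uint8);o[:,:560]=A;o[:160,560:]=J;o[200:400,560:]=K
cv2.imwrite("pics/c1.png",o)
cv2.imwrite("pics/c2.png",crop(b,270,160,160,150,4))
E
```

```text
(no output)
```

View pics/c1.png

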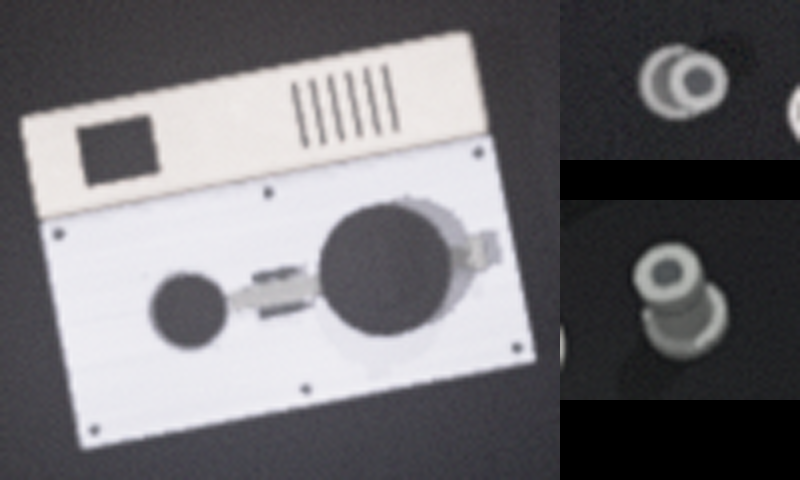

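View pics/c2.png

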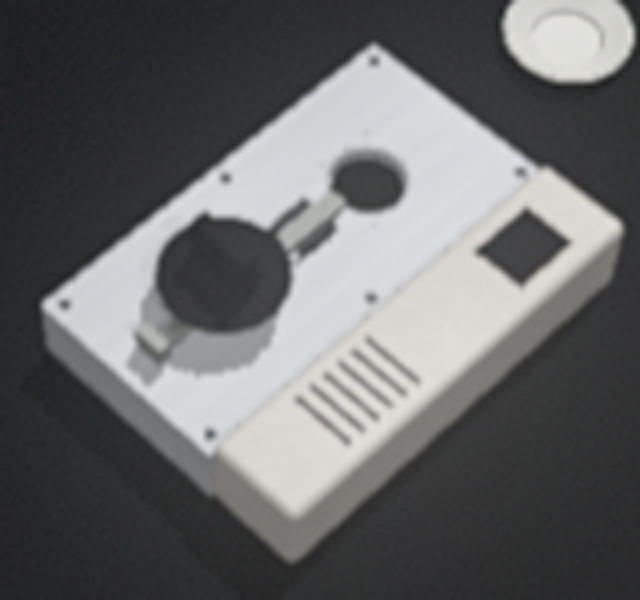

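c1/c2 show the deck corners, the screws, the seat at crop (188,311), and the jar lid at (698,82) and (668,272). The bar is dark on dark, so I'll fit the deck pose and stretch the contrast on the knob.

```bash
python3 - <<'E'
from h import *
f=lambda u,v,ou,ov:((u+.5)/4-.5+ou,(v+.5)/4-.5+ov)
T=lambda u,v:f(u,v,236,176); S=lambda u,v:f(u,v,270,160)
obs=[("top",T(188,311),(0,.065)),("top",T(82,448),(-.075,.15)),("top",T(535,360),(-.075,-.15)),("top",T(492,135),(.075,-.15)),("top",T(40,217),(.075,.15)),
("scene",S(372,43),(-.075,.15)),("scene",S(43,305),(-.075,-.15)),("scene",S(368,182),(0,.065)),("scene",S(218,448),(.075,-.15))]
def W(p,l,z=.05): c,s=np.cos(p[2]),np.sin(p[2]);return np.array([p[0]+c*l[0]-s*l[1],p[1]+s*l[0]+c*l[1],z])
r=lambda p:np.concatenate([proj(n,W(p,l))-uv for n,uv,l in obs])
o=least_squares(r,[.55,0,0.17],loss="soft_l1");p=o.x
print(p,np.round(r(p).reshape(-1,2),1).tolist())
print("seat",W(p,(0,.065)),"knob",W(p,(0,-.065)))
for n,uv,l in obs[:1]+obs[7:8]: print(n,onz(n,uv,.05))
# jar
jt=f(698-560,82,430,246); js=f(668-560,272-200,164,262)
ft=f(677-560,82,430,246)
print("jar lid",onz("top",jt,.064),onz("scene",js,.064),"foot",onz("top",ft,.012))
np.save("deck.npy",p)
k=W(p,(0,-.065),.114)
out=[]
for n in("top","scene"):
    u,v=proj(n,k).astype(int);print(n,proj(n,k))
    c=crop(cv2.imread(f"pics/{n}0.png"),u-25,v-25,50,50,8).astype(float)
    out.append(np.clip((c-25)*4,0,255).astype(np.uint8))
cv2.imwrite("pics/c3.png",np.hstack(out))
E
```

```text
[0.52383044 0.09582464 0.16987492] [[-0.2, -0.5], [-0.4, -0.2], [-0.4, -0.2], [-0.8, -0.3], [-0.3, 1.0], [0.2, 0.4], [-0.6, -0.1], [-0.4, -0.6], [-2.3, 1.8]]
seat [0.5128416  0.15988903 0.05      ] knob [0.53481928 0.03176026 0.05      ]
top [0.51149329 0.15948341 0.05      ]
scene [0.51507666 0.15947438 0.05      ]
jar lid [ 0.46821244 -0.30719505  0.064     ] [ 0.4691824  -0.30504584  0.064     ] foot [ 0.46844887 -0.30685631  0.012     ]
top [331.33362784 242.07888   ]
scene [325.25799474 219.01816956]
```

View pics/c3.png

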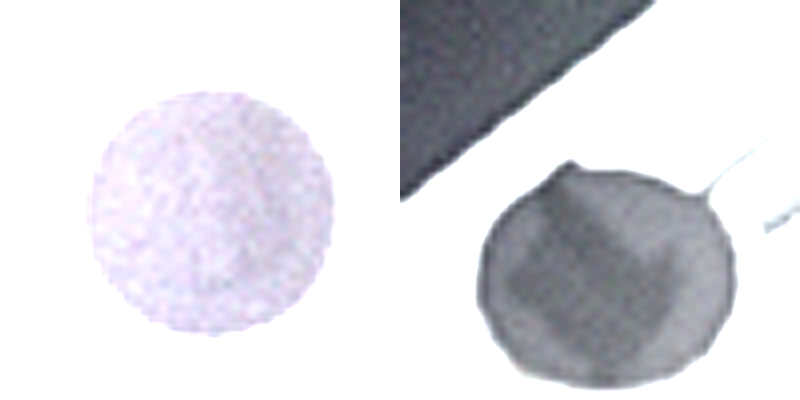

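```bash
python3 - <<'E'
from h import *
out=[]
for n in("top","scene"):
    m=np.mean([eyes.snapshot(n)[...,::-1].astype(float) for _ in range(6)],0);np.save(f"{n}m.npy",m)
    u0,v0=(315,222) if n=="top" else (308,211)
    g=cv2.resize(m[v0:v0+40,u0:u0+40].mean(2),None,fx=10,fy=10,interpolation=cv2.INTER_CUBIC)
    lo,hi=np.percentile(m[v0+12:v0+28,u0+12:u0+28].mean(2),[1,99]);print(n,lo,hi)
    out.append(np.clip((g-lo)/(hi-lo)*220+15,0,255).astype(np.uint8))
cv2.imwrite("pics/c4.png",np.hstack(out))
steps([.4685,-.3065,.15],0); 
print(bot.get_state()["time"])
E
```

```text
top 77.72222222222223 86.77222222222223
scene 52.27777777777778 68.30277777777778
slide [ -1.63 -11.24   2.87]
rot [  0.    -0.   -10.55]
0.7
```

View pics/c4.png

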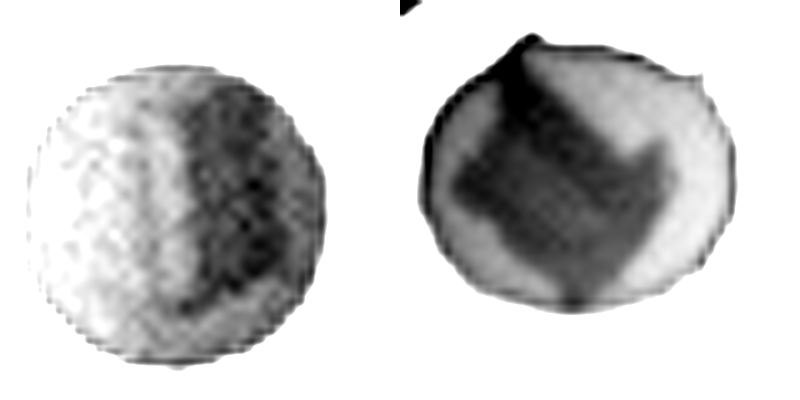

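```bash
python3 - <<'E'
from h import *
p=np.load("deck.npy");k=np.array([.5348,.0318])
for uv in((130,40),(105,65),(262,150),(175,300),(50,185)):
    w=onz("scene",((uv[0]+.5)/10-.5+308,(uv[1]+.5)/10-.5+211),.114)[:2]-k
    print(uv,np.round(w*1000,1),np.hypot(*w)*1000)
def bar(n,yaw,o,z):
    R=np.array([[np.cos(yaw),-np.sin(yaw)],[np.sin(yaw),np.cos(yaw)]])
    return np.array([((proj(n,[*(k+R@np.array(c)),z])-o+.5)*10-.5) for c in((.025,.007),(-.025,.007),(-.025,-.007),(.025,-.007))]).astype(int)
im=cv2.cvtColor(cv2.imread("pics/c4.png",0),cv2.COLOR_GRAY2BGR)
# score: colour each candidate
rows=[]
for yaws in ((-.35,0.),(.2,.4)):
    a=im.copy()
    for y,col in zip(yaws,((0,0,255),(0,200,0))):
        for n,o,dx in(("top",(315,222),0),("scene",(308,211),400)):
            for z in(.114,.084): cv2.polylines(a,[bar(n,y,np.array(o),z)+[dx,0]],True,col,1)
    rows.append(cv2.resize(a,None,fx=.75,fy=.75))
cv2.imwrite("pics/c5.png",np.vstack(rows))
E
```

```text
(130, 40) [-17.3  -1.9] 17.36514895709566
(105, 65) [-14.6 -11. ] 18.261658424454705
(262, 150) [27.1  5.8] 27.722723975629485
(175, 300) [ 50.3 -35.4] 61.48119743923916
(50, 185) [  6.8 -41.3] 41.825154626611344
```

View pics/c5.png

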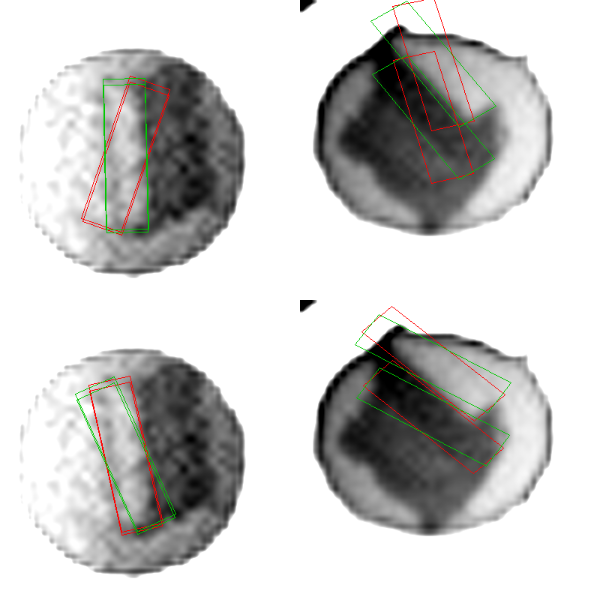

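Emit:
step_arm(rows=[{"slide": [-0.3,-2,0.2],"rot": [0,0,-1]},{"slide": [-0.6,-3.6,0.4],"rot": [0,0,-2]},{"slide": [-0.8,-5.2,0.7],"rot": [0,0,-3]},{"slide": [-1,-6.8,1],"rot": [0,0,-4]},{"slide": [-1.3,-8.4,1.4],"rot": [0,0,-5.2]},{"slide": [-1.5,-10,1.9],"rot": [0,0,-6.3]},{"slide": [-1.63,-11.24,2.3],"rot": [0,0,-7.4]},{"slide": [-1.63,-11.24,2.6],"rot": [0,0,-8.5]},{"slide": [-1.63,-11.24,2.8],"rot": [0,0,-9.6]},{"slide": [-1.63,-11.24,2.87],"rot": [0,0,-10.55]},{"slide": [-1.63,-11.24,2.87],"rot": [0,0,-10.55]},{"slide": [-1.63,-11.24,2.87],"rot": [0,0,-10.55]}], fingers=0, force=40)

```text
time: 1.7
position: [0.4686, -0.3065, 0.15]
eef_rot: [1.0, -0.002, -0.0, 0.0]
ft_force: [1.0, -0.5, -0.1]
grip_width: 0.0855
```

The bar's yaw is near 0–0.1 rad (the yaw-0 outline fits the edges). I'll lower onto the jar and grip it.

Emit:
step_arm(rows=[{"slide": [0,0,1]},{"slide": [0,0,2]},{"slide": [0,0,3]},{"slide": [0,0,3.8]},{"slide": [0,0,4.28]},{"slide": [0,0,4.28]},{"slide": [0,0,4.28]}])

```text
schema error: expected keys slide, rot
```

Emit:
step_arm(rows=[{"slide": [0,0,0]},{"slide": [0,0,0]},{"slide": [0,0,0]},{"slide": [0,0,0]},{"slide": [0,0,0]},{"slide": [0,0,0]},{"slide": [0,0,0]},{"slide": [0,0,0]},{"slide": [0,0,0]},{"slide": [0,0,0]}], fingers=0.8, force=40)

```text
schema error: expected keys slide, rot
```

```bash
python3 - <<'E'
from h import *
s=bot.get_state();print(s["time"],s["position"],s["grip_width"],s["ft_force"])
steps([.5128,.1597,.19],.17)
k=np.array([.5348,.0318])
for n in("top",):
    g=cv2.GaussianBlur(np.load(n+"m.npy").mean(2).astype(np.float32),(0,0),.8)
    def samp(X):
        uv=np.array([proj(n,x) for x in X],np.float32);return cv2.remap(g,uv[:,0].copy(),uv[:,1].copy(),cv2.INTER_LINEAR).mean()
    res=[]
    for y in np.arange(-.4,.6,.05):
        ax=np.array([np.cos(y),np.sin(y)]);ay=np.array([-ax[1],ax[0]])
        for off in np.arange(-.005,.0051,.001):
            L=lambda d:[[*(k+ax*a+ay*(off+d)),.114] for a in np.linspace(-.021,.021,15)]
            res.append((samp(L(-.005))-samp(L(-.009)),y,off))
    print([np.round(r,3).tolist() for r in sorted(res)[::-1][:8]])
E
```

```text
1.7 [ 0.46860919 -0.30646091  0.14999317] 0.08545368059300065 [ 1.00026797 -0.49754934 -0.1103689 ]
slide [  1.71 -18.65  -1.6 ]
rot [ 0.    0.   -1.65]Traceback (most recent call last):
  File "<stdin>", line 14, in <module>
  File "<stdin>", line 8, in samp
  File "h.py", line 6, in proj
    c=eyes.camera_info(n);p=c["R"]@np.asarray(X,float)+c["t"];return np.array([c["fx"]*p[0]/p[2]+c["cx"],c["fy"]*p[1]/p[2]+c["cy"]])
ValueError: time passes only in moves, steps and waits
```

Emit:
step_arm(rows=[{"slide": [0,0,1],"rot": [0,0,0]},{"slide": [0,0,2],"rot": [0,0,0]},{"slide": [0,0,3],"rot": [0,0,0]},{"slide": [0,0,3.8],"rot": [0,0,0]},{"slide": [0,0,4.28],"rot": [0,0,0]},{"slide": [0,0,4.28],"rot": [0,0,0]},{"slide": [0,0,4.28],"rot": [0,0,0]}])

```text
time: 2.28
position: [0.4687, -0.3067, 0.0435]
eef_rot: [1.0, -0.001, 0.0, 0.0]
ft_force: [0.1, -0.9, -0.1]
grip_width: 0.0857
```

Emit:
step_arm(rows=[{"slide": [0,0,0],"rot": [0,0,0]},{"slide": [0,0,0],"rot": [0,0,0]},{"slide": [0,0,0],"rot": [0,0,0]},{"slide": [0,0,0],"rot": [0,0,0]},{"slide": [0,0,0],"rot": [0,0,0]},{"slide": [0,0,0],"rot": [0,0,0]},{"slide": [0,0,0],"rot": [0,0,0]},{"slide": [0,0,0],"rot": [0,0,0]},{"slide": [0,0,0],"rot": [0,0,0]},{"slide": [0,0,0],"rot": [0,0,0]}], fingers=0.8, force=40)

```text
time: 3.12
position: [0.4691, -0.3068, 0.0442]
eef_rot: [1.0, -0.0, 0.001, 0.001]
ft_force: [-0.3, 0.3, 5.5]
grip_width: 0.0341
```

```bash
sed -i 's/^def proj/import functools\n_ci=eyes.camera_info\nCI=functools.lru_cache(None)(lambda n:_ci(n))\ndef proj/; s/c=eyes.camera_info(n)/c=CI(n)/' h.py
python3 - <<'E'
from h import *
s=bot.get_state();print(s["time"],s["position"],s["grip_width"],s["ft_force"])
k=np.array([.5348,.0318])
n="top"
g=cv2.GaussianBlur(np.load(n+"m.npy").mean(2).astype(np.float32),(0,0),.8)
def samp(X):
    uv=np.array([proj(n,x) for x in X],np.float32);return cv2.remap(g,uv[:,0].copy(),uv[:,1].copy(),cv2.INTER_LINEAR).mean()
res=[]
for y in np.arange(-.4,.6,.05):
    ax=np.array([np.cos(y),np.sin(y)]);ay=np.array([-ax[1],ax[0]])
    for off in np.arange(-.005,.0051,.001):
        L=lambda d:[[*(k+ax*a+ay*(off+d)),.114] for a in np.linspace(-.021,.021,15)]
        res.append((samp(L(-.005))-samp(L(-.009)),y,off))
print([np.round(r,3).tolist() for r in sorted(res)[::-1][:8]])
E
```

```text
3.1167 [ 0.46908733 -0.30677608  0.04416473] 0.03410118246011662 [-0.33008673  0.30975947  5.45790243]
[[2.621, 0.1, 0.002], [2.607, 0.05, 0.002], [2.519, 0.15, 0.002], [2.507, 0.1, 0.003], [2.499, 0.05, 0.003], [2.498, -0.0, 0.002], [2.455, -0.0, 0.003], [2.455, 0.1, 0.001]]
```

Emit:
step_arm(rows=[{"slide": [0,0,-0.6],"rot": [0,0,0]},{"slide": [0,0,-1.6],"rot": [0,0,0]},{"slide": [0,0,-2.8],"rot": [0,0,0]},{"slide": [0,0,-4],"rot": [0,0,0]},{"slide": [0,-0.6,-5],"rot": [0,0,0]},{"slide": [0.2,-1.8,-5.9],"rot": [0,0,0]},{"slide": [0.3,-3.1,-6],"rot": [0,0,-0.2]},{"slide": [0.4,-4.5,-6],"rot": [0,0,-0.4]},{"slide": [0.6,-5.9,-6],"rot": [0,0,-0.6]},{"slide": [0.7,-7.3,-6],"rot": [0,0,-0.8]},{"slide": [0.8,-8.7,-6],"rot": [0,0,-1]},{"slide": [0.9,-10.1,-6],"rot": [0,0,-1.2]},{"slide": [1.1,-11.5,-6],"rot": [0,0,-1.4]},{"slide": [1.2,-12.9,-6],"rot": [0,0,-1.5]},{"slide": [1.4,-14.3,-6],"rot": [0,0,-1.65]},{"slide": [1.5,-15.7,-6],"rot": [0,0,-1.65]},{"slide": [1.6,-17,-6],"rot": [0,0,-1.65]},{"slide": [1.7,-18,-6],"rot": [0,0,-1.65]},{"slide": [1.75,-18.65,-6],"rot": [0,0,-1.65]},{"slide": [1.75,-18.65,-6],"rot": [0,0,-1.65]}])

```text
time: 4.78
position: [0.5117, 0.1628, 0.1917]
eef_rot: [0.996, 0.088, -0.001, -0.0]
ft_force: [0.4, -0.4, -3.7]
grip_width: 0.0342
```

```bash
python3 - <<'E'
from h import *
s=bot.get_state();print(s["time"],s["position"],s["grip_width"],s["ft_force"],s["wrist_torque"])
steps([.5126,.1597,.11],.17)
p=s["position"]
out=[]
for n in("top","scene"):
    im=img(n);u,v=proj(n,[p[0],p[1],.14]).astype(int)
    out.append(crop(im,u-40,v-45,80,90,5)); print(n,u-40,v-45)
cv2.imwrite("pics/c6.png",np.hstack(out))
E
```

```text
4.7833 [0.51166401 0.16275135 0.19165672] 0.034155452579304 [ 0.36455706 -0.44775754 -3.71749823] [-0.07089536 -0.01002696 -0.01802907]
slide [0.02 0.13 3.27]
rot [-0.01  0.02  0.06]
top 237 207
scene 323 136
```

View pics/c6.png

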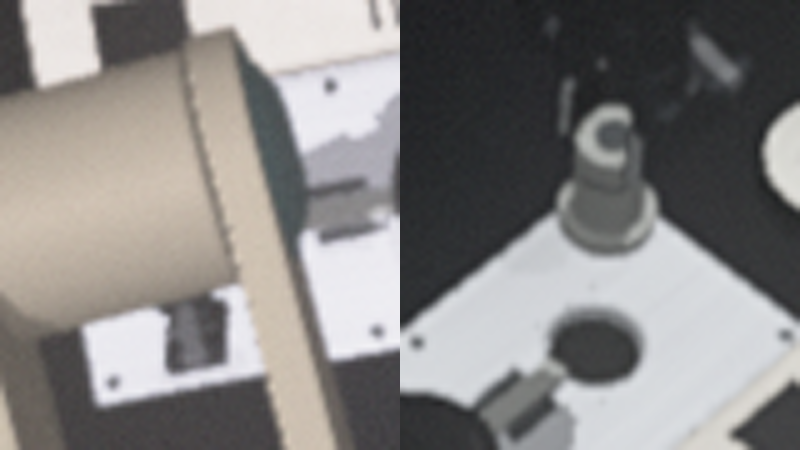

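```bash
python3 - <<'E'
from h import *
im=cv2.imread("pics/c6.png")
s=bot.get_state();p=s["position"];print(p)
def ring(c,r,z,n="scene"):
    return np.array([((proj(n,[c[0]+r*np.cos(a),c[1]+r*np.sin(a),z])-[323,136]+.5)*5-.5)+[400,0] for a in np.linspace(0,6.28,60)])
def bb(P): return np.round([P[:,0].min(),P[:,0].max(),P[:,1].min(),P[:,1].max()],1)
b=p[2]-.0442
print("under",bb(ring(p,.024,b)),"flangetop",bb(ring(p,.024,b+.012)),"lid",bb(ring(p,.018,b+.064)))
for c in((.5128,.1599),(.5151,.1595)): print("seat",bb(ring(c,.02575,.05)))
a=im.copy()
for P,col in((ring(p,.024,b),(0,0,255)),(ring(p,.018,b+.064),(0,0,255)),(ring((.5128,.1599),.02575,.05),(0,200,0))):
    cv2.polylines(a,[P.astype(int)],True,col,1)
cv2.imwrite("pics/c7.png",cv2.resize(a[60:440,540-20:800],None,fx=1.5,fy=1.5))
E
```

```text
[0.51194482 0.15991172 0.19190875]
under [553.6 652.1 185.3 261.9] flangetop [554.6 653.9 169.4 246.3] lid [572.1 649.1 107.3 165.9]
seat [543.3 643.  304.7 384.7]
seat [545.3 645.1 308.  388.1]
```

View pics/c7.png

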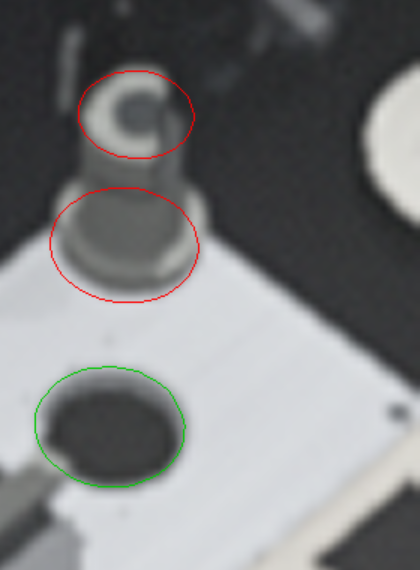

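Emit:
step_arm(rows=[{"slide": [0,0.05,0.8],"rot": [0,0,0]},{"slide": [0,0.1,1.8],"rot": [0,0,0]},{"slide": [0.02,0.12,2.8],"rot": [0,0,0]},{"slide": [0.02,0.12,3.4],"rot": [0,0,0]},{"slide": [0.02,0.12,3.5],"rot": [0,0,0]},{"slide": [0.02,0.12,3.5],"rot": [0,0,0]},{"slide": [0.02,0.12,3.5],"rot": [0,0,0]}])

```text
time: 5.47
position: [0.5139, 0.1563, 0.1065]
eef_rot: [0.996, 0.086, 0.001, 0.0]
ft_force: [0.6, -0.3, -3.1]
grip_width: 0.034
```

The held jar is upright. Green seat outline matches the recess to within about 1 mm, and the jar offset matches the arm not having settled. Now let it settle and compare close up.

Emit:
step_arm(rows=[{"slide": [0,0,0],"rot": [0,0,0]},{"slide": [0,0,0],"rot": [0,0,0]},{"slide": [0,0,0],"rot": [0,0,0]}])

```text
time: 5.72
position: [0.5139, 0.1569, 0.1064]
eef_rot: [0.996, 0.086, 0.001, -0.0]
ft_force: [-0.1, 0.0, -2.8]
grip_width: 0.0335
```

```bash
python3 - <<'E'
from h import *
s=bot.get_state();p=s["position"];print(s["time"],p,s["ft_force"])
b=p[2]-.0442
m=np.mean([img("scene").astype(float) for _ in range(3)],0).astype(np.uint8)
u,v=proj("scene",[*p[:2],b]).astype(int)-[30,32]
k=9
a=crop(m,u,v,60,56,k);c=a.copy()
def ring(c,r,z): return np.array([((proj("scene",[c[0]+r*np.cos(t),c[1]+r*np.sin(t),z])-[u,v]+.5)*k-.5) for t in np.linspace(0,6.28,60)])
for P,col in((ring(p,.024,b),(0,0,255)),(ring(p,.018,b+.064),(0,0,255)),(ring(p,.024,b+.012),(255,0,255)),(ring((.5128,.1599),.02575,.05),(0,200,0))):
    cv2.polylines(c,[P.astype(int)],True,col,1)
cv2.imwrite("pics/c8.png",c); steps([.513,.1599,.1065],.17)
print(bot.get_state()["position"])
E
```

```text
5.7167 [0.51387086 0.15689682 0.10637436] [-0.05209562  0.0218875  -2.75756769]
slide [-0.   -0.12 -0.03]
rot [ 0.   -0.01  0.03]
[0.51356926 0.15694687 0.10577213]
```

View pics/c8.png

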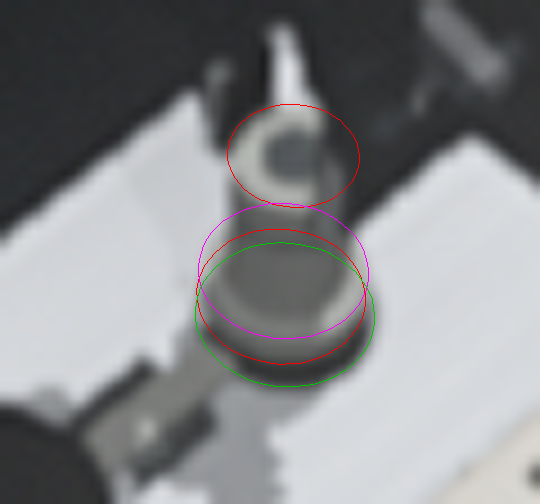

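Outlines of jar and seat match the picture to about 1 mm. I'll shift ~2.4 mm in +y and lower in small steps, watching force.

Emit:
step_arm(rows=[{"slide": [0,-0.1,0],"rot": [0,0,0]},{"slide": [0,-0.1,0],"rot": [0,0,0]},{"slide": [0,-0.1,0.2],"rot": [0,0,0]},{"slide": [0,-0.1,0.4],"rot": [0,0,0]},{"slide": [0,-0.1,0.5],"rot": [0,0,0]},{"slide": [0,-0.1,0.5],"rot": [0,0,0]},{"slide": [0,-0.1,0.5],"rot": [0,0,0]}])

```text
time: 6.45
position: [0.5128, 0.1593, 0.0925]
eef_rot: [0.996, 0.086, -0.0, 0.0]
ft_force: [0.1, 0.9, -3.3]
grip_width: 0.0342
```

Emit:
step_arm(rows=[{"slide": [0,0,0.06],"rot": [0,0,0]},{"slide": [0,0,0.12],"rot": [0,0,0]},{"slide": [0,0,0.12],"rot": [0,0,0]},{"slide": [0,0,0.12],"rot": [0,0,0]}])

```text
time: 6.78
position: [0.513, 0.1593, 0.0899]
eef_rot: [0.996, 0.086, -0.0, 0.0]
ft_force: [0.2, -0.1, -3.9]
grip_width: 0.0338
```

Already 4 mm into the seat with no contact. I'll continue.

Emit:
step_arm(rows=[{"slide": [0,0,0.06],"rot": [0,0,0]},{"slide": [0,0,0.1],"rot": [0,0,0]},{"slide": [0,0,0.14],"rot": [0,0,0]},{"slide": [0,0,0.14],"rot": [0,0,0]}])

```text
time: 7.12
position: [0.5129, 0.1593, 0.0861]
eef_rot: [0.996, 0.086, -0.0, 0.0]
ft_force: [-0.4, -0.1, -3.0]
grip_width: 0.0339
```

Emit:
step_arm(rows=[{"slide": [0,0,0.04],"rot": [0,0,0]},{"slide": [0,0,0.07],"rot": [0,0,0]},{"slide": [0,0,0.07],"rot": [0,0,0]},{"slide": [0,0,0.07],"rot": [0,0,0]}])

```text
time: 7.45
position: [0.513, 0.1594, 0.0846]
eef_rot: [0.996, 0.086, -0.0, 0.0]
ft_force: [0.0, 0.2, -3.0]
grip_width: 0.0338
```

Emit:
step_arm(rows=[{"slide": [0,0,0.03],"rot": [0,0,0]},{"slide": [0,0,0.03],"rot": [0,0,0]},{"slide": [0,0,0.03],"rot": [0,0,0]}])

```text
time: 7.7
position: [0.5131, 0.1594, 0.0843]
eef_rot: [0.996, 0.086, 0.0, -0.0]
ft_force: [-0.2, 0.3, -1.7]
grip_width: 0.0341
```

Emit:
step_arm(rows=[{"slide": [0,0,0],"rot": [0,0,0]},{"slide": [0,0,0],"rot": [0,0,0]},{"slide": [0,0,0],"rot": [0,0,0]},{"slide": [0,0,0],"rot": [0,0,0]},{"slide": [0,0,0],"rot": [0,0,0]},{"slide": [0,0,0],"rot": [0,0,0]}], fingers=0.3)

```text
time: 8.2
position: [0.5131, 0.1594, 0.084]
eef_rot: [0.996, 0.086, 0.0, 0.0]
ft_force: [0.2, 0.6, 0.1]
grip_width: 0.0598
```

The jar's weight came off at the expected floor height (0.0842). Retract, and go over the knob with a quarter turn.

Emit:
step_arm(rows=[{"slide": [0,0,-0.6],"rot": [0,0,0]},{"slide": [0,0,-1.6],"rot": [0,0,0]},{"slide": [0,0,-2.8],"rot": [0,0,0]},{"slide": [0,0,-4],"rot": [0,0,-0.5]},{"slide": [0,0.2,-4.6],"rot": [0,0,-1.4]},{"slide": [0,0.8,-4.6],"rot": [0,0,-2.5]},{"slide": [0,1.6,-4.6],"rot": [0,0,-3.6]},{"slide": [0,2.5,-4.6],"rot": [0,0,-4.7]},{"slide": [0,3.4,-4.6],"rot": [0,0,-5.8]},{"slide": [0,4.2,-4.6],"rot": [0,0,-6.9]},{"slide": [0,4.8,-4.6],"rot": [0,0,-8]},{"slide": [0,5.1,-4.6],"rot": [0,0,-9.1]},{"slide": [0,5.15,-4.6],"rot": [0,0,-10.2]},{"slide": [0,5.15,-4.6],"rot": [0,0,-11.3]},{"slide": [0,5.15,-4.6],"rot": [0,0,-12.4]},{"slide": [0,5.15,-4.6],"rot": [0,0,-13.4]},{"slide": [0,5.15,-4.6],"rot": [0,0,-14.1]},{"slide": [0,5.15,-4.6],"rot": [0,0,-14.1]},{"slide": [0,5.15,-4.6],"rot": [0,0,-14.1]},{"slide": [0,5.15,-4.6],"rot": [0,0,-14.1]}])

```text
time: 9.87
position: [0.5351, 0.0325, 0.199]
eef_rot: [0.68, 0.733, -0.0, 0.0]
ft_force: [0.9, -0.3, -0.3]
grip_width: 0.0597
```

```bash
python3 - <<'E'
from h import *
s=bot.get_state();print(s["time"],s["position"],s["q"],s["grip_width"])
steps([.535,.032,.111],1.65)
p=s["position"]
im=img("scene");np.save("sc_open.npy",im)
u,v=proj("scene",[.524,.096,.08]).astype(int)-[50,50]
cv2.imwrite("pics/c9.png",crop(im,u,v,100,90,6)); print(u,v)
E
```

```text
9.8667 [0.53511744 0.03252537 0.19895132] [-8.12401678e-03  9.09664214e-02  1.40516623e+00 -9.83954950e-05
  1.64540518e+00 -1.65498668e+00] 0.05972636551066425
slide [-0.02 -0.01  3.52]
rot [ 0.    0.   -0.03]
294 161
```

View pics/c9.png

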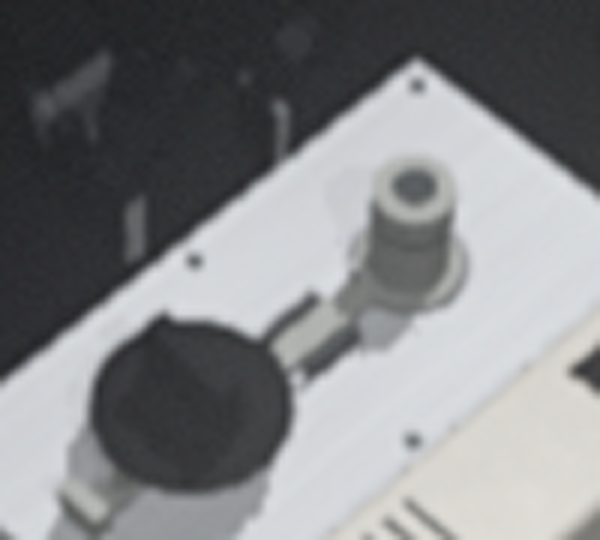

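The jar stands upright, flange sunk nearly flush in the seat, with the bolt held back. Next I'll lower onto the bar and grip it.

Emit:
step_arm(rows=[{"slide": [0,0,0.8],"rot": [0,0,0]},{"slide": [0,0,1.8],"rot": [0,0,0]},{"slide": [0,0,2.7],"rot": [0,0,0]},{"slide": [0,0,3.2],"rot": [0,0,0]},{"slide": [0,0,3.5],"rot": [0,0,0]},{"slide": [0,0,3.5],"rot": [0,0,0]},{"slide": [0,0,3.5],"rot": [0,0,0]}])

```text
time: 10.5
position: [0.5356, 0.0325, 0.1123]
eef_rot: [0.679, 0.734, 0.0, 0.0]
ft_force: [0.6, 0.6, 0.5]
grip_width: 0.0601
```

Emit:
step_arm(rows=[{"slide": [0,0,0],"rot": [0,0,0]},{"slide": [0,0,0],"rot": [0,0,0]},{"slide": [0,0,0],"rot": [0,0,0]},{"slide": [0,0,0],"rot": [0,0,0]},{"slide": [0,0,0],"rot": [0,0,0]},{"slide": [0,0,0],"rot": [0,0,0]},{"slide": [0,0,0],"rot": [0,0,0]},{"slide": [0,0,0],"rot": [0,0,0]}], fingers=1, force=40)

```text
time: 11.17
position: [0.5351, 0.0325, 0.1115]
eef_rot: [0.679, 0.734, -0.0, 0.0]
ft_force: [0.0, 1.0, -1.5]
grip_width: -0.0002
```

```bash
cat > st.py <<'E'
from h import *
s=bot.get_state();e=s["eef_rot"];print("t",s["time"],"pos",np.round(s["position"],4),"yaw",round(2*np.arctan2(e[1],e[0]),4),"w",round(s["grip_width"],4),"F",np.round(s["ft_force"],1),"M",np.round(s["wrist_torque"],3),"q6",round(s["q"][5],3))
E
python3 st.py
```

```text
t 11.1667 pos [0.5351 0.0325 0.1115] yaw 1.6491 w -0.0002 F [ 0.   1.  -1.5] M [0.018 0.004 0.017] q6 -1.657
```

The fingers shut fully, so nothing was between them. Before moving I'll compare the present picture with the earlier one of the bare knob, in one composite.

```bash
python3 - <<'E'
from h import *
import numpy as np
old=np.load("scenem.npy"); now=np.mean([img("scene").astype(float) for _ in range(4)],0)
np.save("now.npy",now)
u,v=306,196; w,h=40,50
def st(a,lo=30,hi=100,w=w,h=h,u=u,v=v,k=8): 
    g=cv2.resize(a[v:v+h,u:u+w].mean(2),None,fx=k,fy=k,interpolation=cv2.INTER_CUBIC);return cv2.cvtColor(np.clip((g-lo)/(hi-lo)*255,0,255).astype(np.uint8),cv2.COLOR_GRAY2BGR)
A=st(old,45,75);B=st(now,30,110)
k=np.array([.535,.0325])
def poly(n,y,z,hl,hw,o,kk):
    R=np.array([[np.cos(y),-np.sin(y)],[np.sin(y),np.cos(y)]])
    return np.array([((proj(n,[*(k+R@np.array(c)),z])-o+.5)*kk-.5) for c in((hl,hw),(-hl,hw),(-hl,-hw),(hl,-hw))]).astype(int)
circ=lambda r,z:np.array([((proj("scene",[k[0]+r*np.cos(t),k[1]+r*np.sin(t),z])-[u,v]+.5)*8-.5) for t in np.linspace(0,6.28,60)]).astype(int)
C=A.copy()
for z in(.114,.084): cv2.polylines(C,[poly("scene",.08,z,.025,.007,[u,v],8)],True,(0,0,255),1)
cv2.polylines(C,[circ(.024,.084)],True,(0,200,0),1);cv2.polylines(C,[circ(.043,.074)],True,(255,128,0),1)
D=B.copy()
for z in(.1115-.022,): cv2.polylines(D,[poly("scene",1.65,z,.008,.011,[u,v],8)],True,(0,0,255),1)
o=np.hstack([cv2.resize(x,(266,332)) for x in(A,C,D)])
tm=np.load("topm.npy");T=st(tm,70,95,40,34,312,225,8);T2=T.copy()
for z in(.114,): cv2.polylines(T2,[poly("top",.08,z,.025,.007,[312,225],8)],True,(0,0,255),1)
b=np.hstack([cv2.resize(x,(266,226)) for x in(T,T2)]);
n=st(now,0,255,80,68,286,176,4);b=np.hstack([b,cv2.resize(n,(266,226))])
cv2.imwrite("pics/c10.png",np.vstack([o,b]))
E
```

```text
(no output)
```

View pics/c10.png

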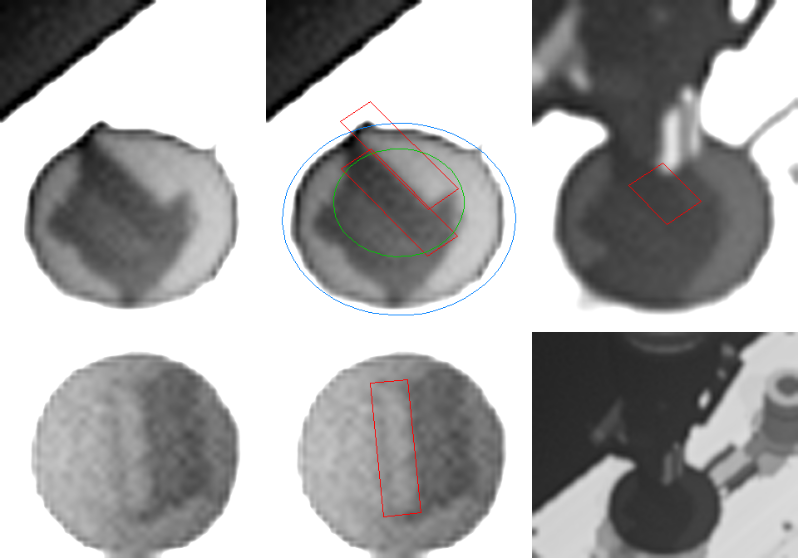

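The shut fingers' lit ends end about 4 px above where tips at z 0.0895 should be, so they may be above the bar. I'll check that against the open-finger picture numerically.

```bash
python3 - <<'E'
from h import *
for y in(-.005,-.01,.0625,.07,.075):
    print(y,[ (round(z,3),np.round(proj("scene",[.535,y,z]),1).tolist()) for z in(.165,.177,.19,.2)])
for z in (.0895,.1,.11,.12): print(z,np.round(proj("scene",[.535,.0325,z]),1))
# column profile of 'now' minus old around axis
now=np.load("now.npy").mean(2);old=np.load("scenem.npy").mean(2)
np.set_printoptions(linewidth=200)
print(np.round(now[206:240,318:340:1]).astype(int))
E
python3 st.py
```

```text
-0.005 [(0.165, [312.1, 213.7]), (0.177, [312.0, 210.7]), (0.19, [311.9, 207.3]), (0.2, [311.8, 204.6])]
-0.01 [(0.165, [310.3, 214.7]), (0.177, [310.2, 211.7]), (0.19, [310.1, 208.3]), (0.2, [309.9, 205.6])]
0.0625 [(0.165, [336.1, 200.4]), (0.177, [336.2, 197.2]), (0.19, [336.3, 193.8]), (0.2, [336.3, 191.1])]
0.07 [(0.165, [338.7, 198.9]), (0.177, [338.8, 195.8]), (0.19, [338.9, 192.3]), (0.2, [339.0, 189.6])]
0.075 [(0.165, [340.5, 197.9]), (0.177, [340.6, 194.8]), (0.19, [340.7, 191.3]), (0.2, [340.8, 188.6])]
0.0895 [325.6 224.7]
0.1 [325.6 222.3]
0.11 [325.6 219.9]
0.12 [325.6 217.5]
[[ 51  50  50  50  51  50  49  50  51  53  52  52  51  47  48 131 209 220 216 216 216 215]
 [ 52  52  52  51  50  49  50  50  51  51  51  52  50  47  69 151 212 219 216 215 214 214]
 [ 52  53  53  52  52  49  50  50  51  51  52  56  51  53 111 184 214 217 215 214 214 213]
 [ 53  53  53  53  52  50  50  50  52  51  64  81  63  69 148 208 218 216 215 214 214 213]
 [ 51  52  52  52  51  51  50  51  51  54  74  99  80  93 170 214 218 215 214 213 213 214]
 [ 50  50  50  49  52  50  49  52  55  60  70  
[... 2004 characters left out ...]
  54  54  55  60  64  66  66  67  66  63]
 [ 52  51  52  51  52  53  52  53  53  54  54  54  54  55  56  62  66  66  66  66  65  60]
 [ 52  51  52  53  52  52  52  52  54  54  54  55  55  56  60  64  66  65  66  66  62  63]
 [ 52  52  52  53  53  54  54  55  53  55  54  54  56  60  63  65  66  65  65  64  60  84]
 [ 53  53  52  52  53  53  54  54  54  56  54  56  59  63  64  65  64  65  64  62  65 119]
 [ 52  52  52  53  53  54  55  54  55  55  55  57  62  65  65  66  64  63  64  72  96 154]
 [ 50  51  52  53  53  54  54  54  54  55  57  60  64  64  64  62  62  66  85 110 142 187]]
t 11.3667 pos [0.5351 0.0325 0.1114] yaw 1.6491 w -0.0001 F [ 0.3 -0.7  0.7] M [-0.019 -0.023  0.003] q6 -1.657
```

Emit:
step_arm(rows=[{"slide": [0,0,0.05],"rot": [0,0,0]},{"slide": [0,0,0.1],"rot": [0,0,0]},{"slide": [0,0,0.1],"rot": [0,0,0]}])

```text
time: 11.62
position: [0.5349, 0.0325, 0.1085]
eef_rot: [0.679, 0.734, -0.0, -0.0]
ft_force: [0.2, 0.1, 0.3]
grip_width: -0.0002
```

```bash
python3 st.py
```

```text
t 11.6167 pos [0.5349 0.0325 0.1085] yaw 1.6491 w -0.0002 F [0.2 0.1 0.3] M [-0.018 -0.067 -0.044] q6 -1.657
```

No contact either. I'll open, retreat to the same pose as the last free picture, and compare the knob numerically.

Emit:
step_arm(rows=[{"slide": [0,0,0],"rot": [0,0,0]},{"slide": [0,0,0],"rot": [0,0,0]},{"slide": [0,0,0],"rot": [0,0,0]},{"slide": [0,0,0],"rot": [0,0,0]},{"slide": [0,0,-0.8],"rot": [0,0,0]},{"slide": [0,0,-2],"rot": [0,0,0]},{"slide": [0,0,-3],"rot": [0,0,0]},{"slide": [0,0,-3.6],"rot": [0,0,0]},{"slide": [0,0,-3.6],"rot": [0,0,0]},{"slide": [0,0,-3.6],"rot": [0,0,0]}], fingers=0.3)

```text
time: 12.45
position: [0.5354, 0.0325, 0.1993]
eef_rot: [0.679, 0.734, 0.0, 0.001]
ft_force: [0.5, -0.0, -1.2]
grip_width: 0.0597
```

```bash
python3 st.py; python3 - <<'E'
from h import *
np.set_printoptions(linewidth=220)
a=np.load("sc_open.npy").astype(float).mean(2);old=np.load("scenem.npy").mean(2)
b=np.mean([img("scene").astype(float) for _ in range(6)],0).mean(2);np.save("b.npy",b)
w=(slice(210,246),slice(308,345))
def asc(m):
    ch=" .:-=+*#%@"
    for r in m[w]: print("".join("W" if x>110 else ch[int(np.clip((x-48)/22*10,0,9))]*1 for x in r))
print("old");asc(old);print("now");asc(b)
print("bolt diff",np.abs(a-b)[205:240,335:352].max(), "knob diff",np.round((a-b)[w].std(),1))
E
```

```text
t 12.45 pos [0.5354 0.0325 0.1993] yaw 1.6491 w 0.0597 F [ 0.5 -0.  -1.2] M [ 0.029  0.05  -0.016] q6 -1.657
old
   @WWWWWWWWWWWWWWWWWWWWWWWWWWWWWWWWW
 -@WWWWWWWWWWWWWWWWWWWWWWWWWWWWWWWWWW
*WWWWWWWWWWWWWWWWWWWWWWWWWWWWWWWWWW@@
WWWWWWWWWWWWWWWWWWWWWWWWWWWWWWWWWW@@@
WWWWWWWWWWW@@=@WWWWWWWWWWWWWWWWWW@@WW
WWWWWWWWWW@=.:-*####%@@WWWWWWWWW@@WWW
WWWWWWWWW@+ -=+=+=======@@WWWWW@@WWWW
WWWWWWWW@-  :=++*******+++@@WW@@WWWWW
WWWWWW@@:.  .-=+***#*####*+*@%@WWWWWW
WWWWW@=:--. .:-+***#*########*@WWWWWW
WWWW@=:==-....:-+***#####%%%%##@WWWWW
WWW@=:=++-....::-+**####%#%%%%##@WWW@
WWW@:==++=:..:..:-+*##%%%%%%%%%#@WWWW
WW@--=++=-....:::-=*##%%%#%%%%%#%@WWW
WW@:=+++-::.:.::::-=+#%%%##%%@%%#@WWW
WW=-=++=-:::::::::--=*##*+*%%%@%%%WWW
W@:-++==:::--:::.:-:-+*+==*%@@@@%*WWW
W@--++-:::::---:::::--==-=*#%@@@%*WWW
W@:=+=:::::------:-------=+*%@@@%*@WW
W@:=+-::::-:------:-----==**%%@@%*@WW
W@-=+-::.::--------:--=-==+#%@@@%*WWW
W@-=+=-:::::-----------=-=*%@@@@%#WWW
W@+-+*+=-:::----=====-==-+#%@@@@#@WWW
WW@==+*++=-:-----========*%@@@@%#@WWW
WW@*=+***+--:---========+#@@@@@*@WWWW
WW@@=++***=---------====*%@@@@##WWWWW
[... 1095 characters left out ...]
+*%%@%%*@WW
W@:-=:...:::::---::::-----+*%%@%%*@WW
W@:==-:...:-::---:-::-----*#%@%%%*WWW
W@:==+-::.:::-------:-----*%%%%%##WWW
W@+-+++--:::::-----------=*%%%%%*@WWW
WW@-=++++-:::::--==-----=*%%%@@#*@WWW
WW@+=++*++-::::---------=#%%%@%*@WWWW
WW@@-=++**=-:::------=-=*#%%@%##WWWWW
WWW@+=+***+=----:----==+%%%%%%*@WWWWW
WWWW@+=+***++=----====*#%%%%#*%WWWWWW
WWWWW@+=++****=---====#%%%%%%@@WWWWWW
WWWWW@@*=++****=---=++#%%##%@WWWWWWWW
WWWWW@@@%*++++*+=:-+***###@@WWWWWWWWW
WWWWW@@@@@@@#*++-:-+**%@@@@WWWWWWWWWW
WWWWW@@@WWWW@@@@@%@@@@@WWWWWWWWWWWWWW
WWWWWWWWWWWWWWWWWWWWWWWWWWWWWWWWWWWWW
WWWWWWWWWWWWWWWWWWWWWWWWWWWWWWWWWWWWW
WWWWWWWWWWWWWWWWWWWWWWWWWWWWWWWWWWWWW
bolt diff 2.3888888888888857 knob diff 0.9
```

The knob has not changed. I'll probe height gently: shut the fingers above, then lower onto the bar in small steps.

Emit:
step_arm(rows=[{"slide": [0,0,0],"rot": [0,0,0]},{"slide": [0,0,0],"rot": [0,0,0]},{"slide": [0,0,0],"rot": [0,0,0]},{"slide": [0,0,0],"rot": [0,0,0]},{"slide": [0,0,0.3],"rot": [0,0,0]},{"slide": [0,0,0.8],"rot": [0,0,0]},{"slide": [0,0,1.2],"rot": [0,0,0]},{"slide": [0,0,1.5],"rot": [0,0,0]},{"slide": [0,0,1.7],"rot": [0,0,0]},{"slide": [0,0,1.9],"rot": [0,0,0]},{"slide": [0,0,2],"rot": [0,0,0]},{"slide": [0,0,2],"rot": [0,0,0]}], fingers=1, force=30)

```text
time: 13.75
position: [0.5349, 0.0325, 0.1483]
eef_rot: [0.679, 0.734, -0.0, -0.0]
ft_force: [0.9, 0.7, -0.3]
grip_width: -0.0
```

Emit:
step_arm(rows=[{"slide": [0,0,0.08],"rot": [0,0,0]},{"slide": [0,0,0.16],"rot": [0,0,0]},{"slide": [0,0,0.24],"rot": [0,0,0]},{"slide": [0,0,0.24],"rot": [0,0,0]}])

```text
time: 14.08
position: [0.535, 0.0325, 0.1426]
eef_rot: [0.679, 0.734, -0.0, -0.0]
ft_force: [-0.3, 0.5, -0.5]
grip_width: 0.0006
```

Emit:
step_arm(rows=[{"slide": [0,0,0.08],"rot": [0,0,0]},{"slide": [0,0,0.16],"rot": [0,0,0]},{"slide": [0,0,0.2],"rot": [0,0,0]},{"slide": [0,0,0.2],"rot": [0,0,0]}])

```text
time: 14.42
position: [0.535, 0.0325, 0.1376]
eef_rot: [0.679, 0.734, -0.0, -0.0]
ft_force: [-0.3, -0.3, -0.5]
grip_width: -0.0002
```

Emit:
step_arm(rows=[{"slide": [0,0,0.06],"rot": [0,0,0]},{"slide": [0,0,0.12],"rot": [0,0,0]},{"slide": [0,0,0.12],"rot": [0,0,0]}])

```text
time: 14.67
position: [0.535, 0.0325, 0.1346]
eef_rot: [0.679, 0.734, -0.0, -0.0]
ft_force: [0.1, 0.2, -0.0]
grip_width: 0.0002
```

Emit:
step_arm(rows=[{"slide": [0,0,0.06],"rot": [0,0,0]},{"slide": [0,0,0.12],"rot": [0,0,0]},{"slide": [0,0,0.12],"rot": [0,0,0]}])

```text
time: 14.92
position: [0.535, 0.0325, 0.1315]
eef_rot: [0.679, 0.734, -0.0, -0.0]
ft_force: [-0.6, 0.9, -0.4]
grip_width: -0.0001
```

Emit:
step_arm(rows=[{"slide": [0,0,0.15],"rot": [0,0,0]},{"slide": [0,0,0.3],"rot": [0,0,0]},{"slide": [0,0,0.45],"rot": [0,0,0]},{"slide": [0,0,0.6],"rot": [0,0,0]},{"slide": [0,0,0.75],"rot": [0,0,0]},{"slide": [0,0,0.9],"rot": [0,0,0]},{"slide": [0,0,0.9],"rot": [0,0,0]},{"slide": [0,0,0.9],"rot": [0,0,0]}])

```text
time: 15.58
position: [0.535, 0.0325, 0.1092]
eef_rot: [0.679, 0.734, -0.0, -0.0]
ft_force: [-0.5, -0.1, 0.6]
grip_width: 0.0002
```

Emit:
step_arm(rows=[{"slide": [0,0,0.06],"rot": [0,0,0]},{"slide": [0,0,0.12],"rot": [0,0,0]},{"slide": [0,0,0.12],"rot": [0,0,0]}])

```text
time: 15.83
position: [0.535, 0.0325, 0.1062]
eef_rot: [0.679, 0.734, -0.0, -0.0]
ft_force: [0.4, 0.5, -0.3]
grip_width: -0.0004
```

Emit:
step_arm(rows=[{"slide": [0,0,0.04],"rot": [0,0,0]},{"slide": [0,0,0.08],"rot": [0,0,0]},{"slide": [0,0,0.08],"rot": [0,0,0]}])

```text
time: 16.08
position: [0.5352, 0.0325, 0.1045]
eef_rot: [0.679, 0.734, 0.0, 0.0]
ft_force: [-0.3, 0.3, -0.2]
grip_width: 0.0002
```

Emit:
step_arm(rows=[{"slide": [0,0,0.06],"rot": [0,0,0]},{"slide": [0,0,0.12],"rot": [0,0,0]},{"slide": [0,0,0.12],"rot": [0,0,0]}])

```text
time: 16.33
position: [0.5355, 0.0325, 0.1043]
eef_rot: [0.679, 0.734, 0.001, 0.001]
ft_force: [-8.6, 0.2, 16.6]
grip_width: -0.0
```

Emit:
step_arm(rows=[{"slide": [0,0,0.06],"rot": [0,0,0]},{"slide": [0,0,0.12],"rot": [0,0,0]},{"slide": [0,0,0.12],"rot": [0,0,0]}])

```text
time: 16.58
position: [0.5358, 0.0325, 0.1041]
eef_rot: [0.679, 0.734, 0.001, 0.001]
ft_force: [-17.0, 0.3, 31.9]
grip_width: -0.0001
```

```bash
python3 st.py
```

```text
t 16.5833 pos [0.5358 0.0325 0.1041] yaw 1.6493 w -0.0001 F [-17.    0.3  31.9] M [-0.077  2.984 -0.035] q6 -1.657
```

Contact came at TCP z 0.1045, just where the bar's top (0.114) sits if the fingertips really end about 10 mm behind the reported TCP. The lit finger ends in the picture agree, and so does the free closing. So the fingers had shut above the bar. I'll back off, open and go lower.

Emit:
step_arm(rows=[{"slide": [0,0,-0.5],"rot": [0,0,0]},{"slide": [0,0,-1],"rot": [0,0,0]},{"slide": [0,0,-1.2],"rot": [0,0,0]},{"slide": [0,0,-1.2],"rot": [0,0,0]},{"slide": [0,0,-1.2],"rot": [0,0,0]},{"slide": [0,0,-1.2],"rot": [0,0,0]},{"slide": [0,0,-1.2],"rot": [0,0,0]}], fingers=0.3)

```text
time: 17.17
position: [0.5347, 0.0325, 0.1274]
eef_rot: [0.679, 0.734, -0.001, -0.001]
ft_force: [-0.2, 0.3, 0.1]
grip_width: 0.0599
```

```bash
python3 st.py; python3 - <<'E'
from h import *
steps([.535,.034,.083],1.65)
E
```

```text
t 17.1667 pos [0.5347 0.0325 0.1274] yaw 1.6491 w 0.0599 F [-0.2  0.3  0.1] M [-0.004  0.063  0.028] q6 -1.657
slide [0.06 0.02 1.78]
rot [-0.02 -0.   -0.01]
```

Emit:
step_arm(rows=[{"slide": [0,0,0.3],"rot": [0,0,0]},{"slide": [0,0,0.6],"rot": [0,0,0]},{"slide": [0,0,0.9],"rot": [0,0,0]},{"slide": [0,0,1],"rot": [0,0,0]},{"slide": [0,0,1],"rot": [0,0,0]}])

```text
time: 17.58
position: [0.5343, 0.0325, 0.1018]
eef_rot: [0.679, 0.734, -0.001, -0.001]
ft_force: [-0.6, 0.2, -1.1]
grip_width: 0.0596
```

Emit:
step_arm(rows=[{"slide": [0,0,0.1],"rot": [0,0,0]},{"slide": [0,0,0.2],"rot": [0,0,0]},{"slide": [0,0,0.3],"rot": [0,0,0]},{"slide": [0,0,0.4],"rot": [0,0,0]},{"slide": [0,0,0.4],"rot": [0,0,0]}])

```text
time: 18.0
position: [0.5349, 0.0325, 0.0929]
eef_rot: [0.679, 0.734, -0.0, -0.0]
ft_force: [-0.2, -0.0, -0.6]
grip_width: 0.0595
```

Emit:
step_arm(rows=[{"slide": [0,0,0.1],"rot": [0,0,0]},{"slide": [0,0,0.2],"rot": [0,0,0]},{"slide": [0,0,0.32],"rot": [0,0,0]},{"slide": [0,0,0.32],"rot": [0,0,0]}])

```text
time: 18.33
position: [0.5347, 0.0325, 0.0846]
eef_rot: [0.679, 0.734, -0.0, -0.0]
ft_force: [0.2, -0.4, -0.4]
grip_width: 0.0597
```

Emit:
step_arm(rows=[{"slide": [0,0,0],"rot": [0,0,0]},{"slide": [0,0,0],"rot": [0,0,0]},{"slide": [0,0,0],"rot": [0,0,0]},{"slide": [0,0,0],"rot": [0,0,0]},{"slide": [0,0,0],"rot": [0,0,0]},{"slide": [0,0,0],"rot": [0,0,0]},{"slide": [0,0,0],"rot": [0,0,0]}], fingers=1, force=30)

```text
time: 18.92
position: [0.5352, 0.0328, 0.0857]
eef_rot: [0.679, 0.734, 0.0, -0.0]
ft_force: [-1.2, 3.0, 1.7]
grip_width: 0.0132
```

```bash
python3 st.py
```

```text
t 18.9167 pos [0.5352 0.0328 0.0857] yaw 1.6492 w 0.0132 F [-1.2  3.   1.7] M [ 0.388  0.162 -0.086] q6 -1.657
```

Bar is gripped (width 13 mm). Now turn clockwise (+rot about tool z), first 0.25 rad, which is below the earliest drop angle. A profile along the bolt will show its nose.

```bash
cat > bolt.py <<'E'
from h import *
exec(open("st.py").read().split("\n",1)[1])
p=np.load("deck.npy");c,sn=np.cos(p[2]),np.sin(p[2])
g=np.mean([img("scene").astype(float) for _ in range(3)],0).mean(2).astype(np.float32)
def prof(x,ys,z):
    uv=np.array([proj("scene",[p[0]+c*x-sn*y,p[1]+sn*x+c*y,z]) for y in ys],np.float32)
    return cv2.remap(g,uv[:,:1].copy(),uv[:,1:].copy(),cv2.INTER_LINEAR).ravel().astype(int)
for x in(-.003,.003): print("nose",x,prof(x,np.arange(.022,.056,.002),.06))
print("tab",prof(0,np.arange(-.150,-.105,.0025),.072))
E
python3 bolt.py
```

```text
t 18.9167 pos [0.5352 0.0328 0.0857] yaw 1.6492 w 0.0132 F [-1.2  3.   1.7] M [ 0.388  0.162 -0.086] q6 -1.657
nose -0.003 [159 148 133 132 125 126 121 116 113 117 118 113 104  96  95  96  97]
nose 0.003 [135 124 122 121 123 123 123 122 121 119 114 106  98  98  98  98  99]
tab [215 211 204 196 181 160 122 100 118 130 132 128 125 129 129 128 119 100]
```

Emit:
step_arm(rows=[{"slide": [0,0,0],"rot": [0,0,0.25]},{"slide": [0,0,0],"rot": [0,0,0.5]},{"slide": [0,0,0],"rot": [0,0,0.75]},{"slide": [0,0,0],"rot": [0,0,1]},{"slide": [0,0,0],"rot": [0,0,1.25]},{"slide": [0,0,0],"rot": [0,0,1.5]},{"slide": [0,0,0],"rot": [0,0,1.75]},{"slide": [0,0,0],"rot": [0,0,2]},{"slide": [0,0,0],"rot": [0,0,2.2]},{"slide": [0,0,0],"rot": [0,0,2.4]},{"slide": [0,0,0],"rot": [0,0,2.4]},{"slide": [0,0,0],"rot": [0,0,2.4]}])

```text
time: 20.07
position: [0.5352, 0.0326, 0.0857]
eef_rot: [0.765, 0.643, 0.0, 0.0]
ft_force: [-1.8, 3.5, 5.1]
grip_width: 0.0131
```

```bash
python3 bolt.py
```

```text
t 20.0667 pos [0.5352 0.0326 0.0857] yaw 1.3981 w 0.0131 F [-1.8  3.5  5.1] M [0.51  0.32  0.003] q6 -1.406
nose -0.003 [158 148 133 132 125 126 120 116 113 117 118 113 103  95  95  96  97]
nose 0.003 [135 124 122 123 123 123 123 122 121 118 113 105  99  97  97  97  99]
tab [215 212 204 196 181 160 123 100 112 124 125 125 126 129 130 128 119  99]
```

Turned 0.25 rad; the bolt is unchanged and the torque is low. Continue in small steps.

Emit:
step_arm(rows=[{"slide": [0,0,0],"rot": [0,0,0.2]},{"slide": [0,0,0],"rot": [0,0,0.4]},{"slide": [0,0,0],"rot": [0,0,0.6]},{"slide": [0,0,0],"rot": [0,0,0.6]}])

```text
time: 20.55
position: [0.5352, 0.0326, 0.0857]
eef_rot: [0.786, 0.619, 0.0, 0.0]
ft_force: [-1.3, 2.8, 5.8]
grip_width: 0.0131
```

```bash
python3 bolt.py
```

```text
t 20.55 pos [0.5352 0.0326 0.0857] yaw 1.3344 w 0.0131 F [-1.3  2.8  5.8] M [0.502 0.363 0.144] q6 -1.342
nose -0.003 [158 148 133 132 126 126 120 116 113 117 118 113 103  95  95  96  97]
nose 0.003 [135 123 122 122 122 124 124 124 125 120 114 106  99  97  97  98  98]
tab [215 212 205 196 181 155 116  98 113 125 125 125 126 130 130 128 120 105]
```

Emit:
step_arm(rows=[{"slide": [0,0,0],"rot": [0,0,0.2]},{"slide": [0,0,0],"rot": [0,0,0.4]},{"slide": [0,0,0],"rot": [0,0,0.5]},{"slide": [0,0,0],"rot": [0,0,0.5]}])

```text
time: 21.03
position: [0.5352, 0.0326, 0.0857]
eef_rot: [0.801, 0.598, 0.0, 0.0]
ft_force: [-1.8, 3.5, 5.4]
grip_width: 0.0131
```

```bash
python3 bolt.py
```

```text
t 21.0333 pos [0.5352 0.0326 0.0857] yaw 1.2825 w 0.0131 F [-1.8  3.5  5.4] M [0.495 0.289 0.067] q6 -1.291
nose -0.003 [159 148 132 132 126 126 120 116 113 117 118 113 103  96  95  95  97]
nose 0.003 [135 123 122 122 122 123 123 122 120 118 114 105  98  97  97  97  98]
tab [210 212 205 196 181 161 123 101 113 124 125 125 126 130 130 127 120 105]
```

Drop takes about 0.15 rad, so 0.1 rad steps are safe until it starts.

Emit:
step_arm(rows=[{"slide": [0,0,0],"rot": [0,0,0.25]},{"slide": [0,0,0],"rot": [0,0,0.5]},{"slide": [0,0,0],"rot": [0,0,0.75]},{"slide": [0,0,0],"rot": [0,0,1]},{"slide": [0,0,0],"rot": [0,0,1]}])

```text
time: 21.6
position: [0.5352, 0.0325, 0.0857]
eef_rot: [0.832, 0.555, 0.0, 0.0]
ft_force: [-2.1, 2.8, 5.6]
grip_width: 0.0132
```

```bash
python3 bolt.py
```

```text
t 21.6 pos [0.5352 0.0325 0.0857] yaw 1.177 w 0.0132 F [-2.1  2.8  5.6] M [0.425 0.414 0.079] q6 -1.185
nose -0.003 [159 149 133 132 126 126 120 116 114 117 118 113 103  96  95  96  97]
nose 0.003 [135 124 122 122 123 123 124 124 124 121 115 106  98  97  97  98  98]
tab [203 211 205 196 181 156 117  99 114 125 125 125 126 130 130 127 119 100]
```

Emit:
step_arm(rows=[{"slide": [0,0,0],"rot": [0,0,0.25]},{"slide": [0,0,0],"rot": [0,0,0.5]},{"slide": [0,0,0],"rot": [0,0,0.7]},{"slide": [0,0,0],"rot": [0,0,0.7]}])

```text
time: 22.08
position: [0.5352, 0.0325, 0.0857]
eef_rot: [0.852, 0.524, 0.0, 0.0]
ft_force: [-2.0, 2.7, 5.8]
grip_width: 0.0133
```

```bash
python3 bolt.py
```

```text
t 22.0833 pos [0.5352 0.0325 0.0857] yaw 1.1039 w 0.0133 F [-2.   2.7  5.8] M [0.49  0.421 0.088] q6 -1.112
nose -0.003 [160 149 134 133 127 127 122 118 114 117 119 113 104  96  95  96  97]
nose 0.003 [135 124 122 123 122 123 123 122 121 119 114 106  98  97  97  98  98]
tab [164 191 202 197 181 160 123 100 113 125 125 125 125 130 130 127 119 105]
```

Emit:
step_arm(rows=[{"slide": [0,0,0],"rot": [0,0,0.25]},{"slide": [0,0,0],"rot": [0,0,0.5]},{"slide": [0,0,0],"rot": [0,0,0.7]},{"slide": [0,0,0],"rot": [0,0,0.7]}])

```text
time: 22.57
position: [0.5351, 0.0324, 0.0857]
eef_rot: [0.87, 0.493, -0.0, 0.0]
ft_force: [-2.7, 1.1, 5.3]
grip_width: 0.0133
```

```bash
python3 bolt.py
```

```text
t 22.5667 pos [0.5351 0.0324 0.0857] yaw 1.0305 w 0.0133 F [-2.7  1.1  5.3] M [0.376 0.394 0.089] q6 -1.039
nose -0.003 [158 144 132 128 125 124 122 118 117 120 120 114 105  97  96  96  97]
nose 0.003 [135 124 123 123 123 123 124 123 121 119 114 105  98  97  97  98  98]
tab [151 166 191 196 182 161 123 100 113 125 125 125 126 130 130 127 119 105]
```

Emit:
step_arm(rows=[{"slide": [0,0,0],"rot": [0,0,0.25]},{"slide": [0,0,0],"rot": [0,0,0.5]},{"slide": [0,0,0],"rot": [0,0,0.7]},{"slide": [0,0,0],"rot": [0,0,0.7]}])

```text
time: 23.05
position: [0.5351, 0.0324, 0.0857]
eef_rot: [0.888, 0.461, -0.0, 0.0]
ft_force: [-2.8, 2.6, 4.2]
grip_width: 0.0133
```

```bash
python3 bolt.py
```

```text
t 23.05 pos [0.5351 0.0324 0.0857] yaw 0.9573 w 0.0133 F [-2.8  2.6  4.2] M [0.364 0.44  0.074] q6 -0.965
nose -0.003 [142 125 119 118 121 120 119 114 113 118 118 115 105  97  96  96  97]
nose 0.003 [136 124 123 123 123 123 124 124 125 121 114 105  98  97  97  97  98]
tab [150 156 177 192 181 156 117  98 114 124 125 125 126 130 130 127 119  99]
```

Emit:
step_arm(rows=[{"slide": [0,0,0],"rot": [0,0,0.25]},{"slide": [0,0,0],"rot": [0,0,0.5]},{"slide": [0,0,0],"rot": [0,0,0.7]},{"slide": [0,0,0],"rot": [0,0,0.7]}])

```text
time: 23.53
position: [0.5351, 0.0324, 0.0857]
eef_rot: [0.904, 0.428, -0.0, 0.0]
ft_force: [-3.0, 1.9, 5.2]
grip_width: 0.0137
```

```bash
python3 bolt.py
```

```text
t 23.5333 pos [0.5351 0.0324 0.0857] yaw 0.8839 w 0.0137 F [-3.   1.9  5.2] M [0.414 0.496 0.041] q6 -0.892
nose -0.003 [124 108  99  97  97  96  95  98 105 114 118 115 105  96  95  97  97]
nose 0.003 [137 126 124 123 124 124 124 123 121 119 114 105  98  97  97  98  98]
tab [152 151 156 172 178 161 123 100 113 124 125 125 126 129 129 127 119  99]
```

Emit:
step_arm(rows=[{"slide": [0,0,0],"rot": [0,0,0.25]},{"slide": [0,0,0],"rot": [0,0,0.5]},{"slide": [0,0,0],"rot": [0,0,0.7]},{"slide": [0,0,0],"rot": [0,0,0.7]}])

```text
time: 24.02
position: [0.5351, 0.0323, 0.0857]
eef_rot: [0.919, 0.394, -0.0, 0.0]
ft_force: [-3.2, 1.3, 6.0]
grip_width: 0.0134
```

```bash
python3 bolt.py
```

```text
t 24.0167 pos [0.5351 0.0323 0.0857] yaw 0.8106 w 0.0134 F [-3.2  1.3  6. ] M [0.316 0.523 0.144] q6 -0.819
nose -0.003 [ 84  78  71  72  69  74  85 100 111 118 119 114 105  97  96  96  97]
nose 0.003 [135 125 122 123 121 122 124 125 125 120 114 106  98  97  97  98  98]
tab [152 152 151 153 164 153 117  98 114 125 125 125 126 129 130 127 119 105]
```

Emit:
step_arm(rows=[{"slide": [0,0,0],"rot": [0,0,0.25]},{"slide": [0,0,0],"rot": [0,0,0.5]},{"slide": [0,0,0],"rot": [0,0,0.7]},{"slide": [0,0,0],"rot": [0,0,0.7]}])

```text
time: 24.5
position: [0.535, 0.0323, 0.0857]
eef_rot: [0.933, 0.36, -0.0, 0.0]
ft_force: [-2.9, 1.2, 6.0]
grip_width: 0.0131
```

```bash
python3 bolt.py
```

```text
t 24.5 pos [0.535  0.0323 0.0857] yaw 0.7373 w 0.0131 F [-2.9  1.2  6. ] M [0.316 0.512 0.152] q6 -0.746
nose -0.003 [ 59  60  56  63  69  81  91 102 111 118 119 114 105  97  96  97  97]
nose 0.003 [126 119 117 120 121 123 125 125 125 121 114 105  98  97  97  98  99]
tab [152 152 152 154 163 150 115  99 114 125 125 124 125 129 130 127 118  98]
```

Emit:
step_arm(rows=[{"slide": [0,0,0],"rot": [0,0,0.25]},{"slide": [0,0,0],"rot": [0,0,0.5]},{"slide": [0,0,0],"rot": [0,0,0.7]},{"slide": [0,0,0],"rot": [0,0,0.7]}])

```text
time: 24.98
position: [0.535, 0.0322, 0.0857]
eef_rot: [0.945, 0.326, -0.0, 0.0]
ft_force: [-2.7, 1.2, 6.0]
grip_width: 0.0132
```

```bash
python3 bolt.py
```

```text
t 24.9833 pos [0.535  0.0322 0.0857] yaw 0.6637 w 0.0132 F [-2.7  1.2  6. ] M [ 0.272  0.574 -0.002] q6 -0.672
nose -0.003 [ 56  61  63  73  82  98 105 109 113 118 119 115 105  97  96  96  97]
nose 0.003 [114 111 115 121 123 125 124 123 122 119 114 106  99  97  97  97  98]
tab [152 152 152 153 153 139 112  98 113 125 125 125 126 130 130 127 119 100]
```

Emit:
step_arm(rows=[{"slide": [0,0,0],"rot": [0,0,0.25]},{"slide": [0,0,0],"rot": [0,0,0.5]},{"slide": [0,0,0],"rot": [0,0,0.7]},{"slide": [0,0,0],"rot": [0,0,0.7]}])

```text
time: 25.47
position: [0.5349, 0.0322, 0.0857]
eef_rot: [0.957, 0.291, -0.0, 0.0]
ft_force: [-3.8, 1.5, 6.2]
grip_width: 0.0136
```

```bash
python3 bolt.py
```

```text
t 25.4667 pos [0.5349 0.0322 0.0857] yaw 0.5902 w 0.0136 F [-3.8  1.5  6.2] M [ 0.241  0.591 -0.145] q6 -0.598
nose -0.003 [ 65  71  76  90  97 104 108 113 115 119 118 113 104  96  95  96  97]
nose 0.003 [114 118 119 122 123 124 124 125 125 120 114 105  98  97  98  98  98]
tab [153 152 152 152 153 152 138 112 100 115 124 124 124 129 130 131 128 107]
```

Emit:
step_arm(rows=[{"slide": [0,0,0],"rot": [0,0,0.25]},{"slide": [0,0,0],"rot": [0,0,0.5]},{"slide": [0,0,0],"rot": [0,0,0.7]},{"slide": [0,0,0],"rot": [0,0,0.7]}])

```text
time: 25.95
position: [0.535, 0.0321, 0.0857]
eef_rot: [0.967, 0.256, -0.0, 0.0]
ft_force: [-3.2, 1.1, 6.0]
grip_width: 0.0135
```

```bash
python3 bolt.py
```

```text
t 25.95 pos [0.535  0.0321 0.0857] yaw 0.517 w 0.0135 F [-3.2  1.1  6. ] M [ 0.159  0.523 -0.017] q6 -0.525
nose -0.003 [ 82  92  93  95  92  93  92  99 108 117 119 112 103  96  95  96  97]
nose 0.003 [123 120 119 121 122 123 124 124 124 123 120 111 103  99  97  98  99]
tab [152 152 152 152 152 152 154 153 135 105 101 116 126 124 124 129 129 114]
```

The bolt is dropping (tab shifted about 6 mm, torque assisting). Now fine steps.

Emit:
step_arm(rows=[{"slide": [0,0,0],"rot": [0,0,0.15]},{"slide": [0,0,0],"rot": [0,0,0.3]},{"slide": [0,0,0],"rot": [0,0,0.3]}])

```text
time: 26.35
position: [0.535, 0.0321, 0.0857]
eef_rot: [0.971, 0.241, -0.0, 0.0]
ft_force: [-3.1, 1.4, 5.7]
grip_width: 0.0133
```

```bash
sed -i 's/np.arange(-.150,-.105,.0025)/np.arange(-.135,-.108,.001)/' bolt.py; python3 bolt.py
```

```text
t 26.35 pos [0.535  0.0321 0.0857] yaw 0.4859 w 0.0133 F [-3.1  1.4  5.7] M [ 0.212  0.627 -0.005] q6 -0.494
nose -0.003 [ 92  97  94  89  79  81  87 102 115 122 120 112 103  95  95  97  97]
nose 0.003 [123 120 118 120 121 122 123 124 124 123 120 112 104  98  97  98  98]
tab [154 156 156 151 145 136 124 112 100  99 101 106 112 118 122 126 126 125
 124 123 124 126 129 130 130 129 123 115]
```

Emit:
step_arm(rows=[{"slide": [0,0,0],"rot": [0,0,0.1]},{"slide": [0,0,0],"rot": [0,0,0.2]},{"slide": [0,0,0],"rot": [0,0,0.2]}])

```text
time: 26.75
position: [0.535, 0.0321, 0.0857]
eef_rot: [0.973, 0.231, -0.0, 0.0]
ft_force: [-3.2, 1.4, 6.0]
grip_width: 0.0135
```

```bash
cat >> bolt.py <<'E'
ys=np.arange(-.145,-.105,.00025); now_=g; N=None
def fine(im):
    global g; g=im.astype(np.float32); return np.mean([prof(x,ys,.072) for x in(-.004,0,.004)],0)
n1=fine(now_); n0=fine(np.load("b.npy"))
# trailing slope of the tab (dark side to lit top): align its rise
best=[]
for k in range(0,45):
    a=n0[44:84]; b=n1[44+k:84+k]; best.append(np.std(a-b))
k=int(np.argmin(best));print("bolt shift mm",k*.25,"resid",round(min(best),2))
E
python3 bolt.py
```

```text
t 26.75 pos [0.535  0.0321 0.0857] yaw 0.4654 w 0.0135 F [-3.2  1.4  6. ] M [0.09  0.62  0.096] q6 -0.474
nose -0.003 [ 99  99  91  85  76  81  90 108 119 123 120 112 103  96  95  96  97]
nose 0.003 [124 119 118 120 121 123 124 124 125 123 121 112 103  98  97  97  98]
tab [152 151 149 143 135 125 114 104  99  99 102 107 113 119 123 126 126 125
 124 124 124 126 128 129 130 129 123 115]
bolt shift mm 7.0 resid 16.16
```

```bash
cat >> bolt.py <<'E'
def cross(n,lv):
    i=int(np.argmin(n[20:110]))+20
    j=i+int(np.argmax(n[i:]>lv)); return ys[j]*1000
print("min",[round(ys[int(np.argmin(n[20:110]))+20]*1000,2) for n in(n0,n1)],"shift at levels",[round(cross(n1,l)-cross(n0,l),2) for l in(104,108,112,116,120)])
np.set_printoptions(linewidth=200)
print(n0[20:110:3].astype(int));print(n1[40:130:3].astype(int))
E
python3 bolt.py
```

```text
t 26.9 pos [0.535  0.0321 0.0857] yaw 0.4658 w 0.0137 F [-4.3  1.5  6.2] M [0.18  0.54  0.084] q6 -0.474
nose -0.003 [ 99  98  91  85  75  80  90 108 120 123 121 112 103  96  95  96  97]
nose 0.003 [123 119 118 120 121 122 124 124 124 123 120 111 102  99  98  97  98]
tab [153 152 150 144 136 125 114 104  98  99 102 107 113 119 123 126 126 125
 124 123 124 126 128 129 130 129 123 115]
bolt shift mm 7.0 resid 16.09
min [np.float64(-133.0), np.float64(-126.25)] shift at levels [np.float64(8.5), np.float64(9.25), np.float64(9.0), np.float64(9.5), np.float64(10.0)]
[181 177 171 164 156 147 136 125 115 109 110 117 127 138 148 159 168 173 175 177 177 176 174 169 164 157 151 145 141 137]
[152 152 151 149 145 140 134 127 119 111 105 101 101 102 104 108 112 116 120 123 126 127 127 127 127 127 128 128 130 130]
```

The bolt has stopped moving (about 7–8 mm travel, past the 4.5 mm where an unseated flange would stop it). Torque is back to plain-friction level, with no jam. Release and lift off.

Emit:
step_arm(rows=[{"slide": [0,0,0],"rot": [0,0,0]},{"slide": [0,0,0],"rot": [0,0,0]},{"slide": [0,0,0],"rot": [0,0,0]},{"slide": [0,0,0],"rot": [0,0,0]},{"slide": [0,0,0],"rot": [0,0,0]},{"slide": [0,0,-0.4],"rot": [0,0,0]},{"slide": [0,0,-1],"rot": [0,0,0]},{"slide": [0,0,-2],"rot": [0,0,0]},{"slide": [0,0,-3.2],"rot": [0,0,0]},{"slide": [0,0,-4.4],"rot": [0,0,0]},{"slide": [0,0,-5.4],"rot": [0,0,0]},{"slide": [0,0,-6],"rot": [0,0,0]},{"slide": [0,0,-6],"rot": [0,0,0]}], fingers=0.4)

```text
time: 28.13
position: [0.5365, 0.0325, 0.2407]
eef_rot: [0.973, 0.231, 0.004, 0.001]
ft_force: [0.1, 0.8, 0.8]
grip_width: 0.051
```

Emit:
step_arm(rows=[{"slide": [0,1.2,0],"rot": [0,0,0]},{"slide": [0,2.6,0],"rot": [0,0,0]},{"slide": [0,4,0],"rot": [0,0,0]},{"slide": [0,5.2,0],"rot": [0,0,0]},{"slide": [0,6,0],"rot": [0,0,0]},{"slide": [0,6,0],"rot": [0,0,0]},{"slide": [0,6,0],"rot": [0,0,0]}])

```text
time: 28.72
position: [0.6022, -0.1022, 0.234]
eef_rot: [0.973, 0.23, -0.001, -0.001]
ft_force: [-1.3, 0.9, 1.2]
grip_width: 0.0513
```

```bash
python3 bolt.py; python3 - <<'E'
from h import *
import numpy as np
b=np.mean([img("scene").astype(float) for _ in range(5)],0).mean(2);o=np.load("b.npy")
np.save("fin.npy",b)
ch=" .:-=+*#%@"
def asc(m,w,lo,hi):
    for r in m[w]: print("".join(ch[int(np.clip((x-lo)/(hi-lo)*10,0,9))] for x in r))
for n,m in(("before",o),("after",b)):
    print(n);asc(m,(slice(204,226),slice(334,364)),50,220)
    print("tab");asc(m,(slice(234,258),slice(296,326)),50,220)
E
```

```text
t 28.7167 pos [ 0.6022 -0.1022  0.234 ] yaw 0.4642 w 0.0513 F [-1.3  0.9  1.2] M [ 0.002 -0.015 -0.002] q6 -0.693
nose -0.003 [159 148 134 133 126 126 123 122 121 123 121 112 103  97  96  97  98]
nose 0.003 [135 124 122 122 123 123 123 124 124 123 121 112 104 100  99  99  99]
tab [198 195 191 180 165 147 130 114 100 102 110 122 137 153 165 175 177 178
 177 173 166 158 149 142 136 131 124 115]
bolt shift mm 7.0 resid 2.53
min [np.float64(-133.0), np.float64(-126.25)] shift at levels [np.float64(6.75), np.float64(7.75), np.float64(7.25), np.float64(7.5), np.float64(7.5)]
[181 177 171 164 156 147 136 125 115 109 110 117 127 138 148 159 168 173 175 177 177 176 174 169 164 157 151 145 141 137]
[191 188 187 184 179 170 160 150 137 123 113 105 105 109 116 126 138 149 159 168 175 177 178 178 177 174 170 164 158 151]
before
@@@@@@@@@@@@@@@@@%#*+-:::::---
@@@@@@@@@@@@@@@@@%#*=-:::::---
@@@@@@@@@@@@@@@@@%+==--:::::--
@@@@@@@@@@@@@@@@@%=-==-::::---
@@@@@@@@@@@@@@@@%*=-==---:----
@@@@@@@@@@%##%@@*=======------
@@@@@@@@@%*==*%#======--===---
@@@@@@@@%*-:-+#*======--------
@@@@@@@#+-:-+##*+========
[... 1892 characters left out ...]
                  
@@@+:::     .--.              
@@@+:::    .-++-.             
@@@+:::    -+*++-.            
@@@+:::   :+#**+=-.           
@@@+:::.  -*##*+==-:.         
@@@*=-:-=--*###*+==-::..      
@@@%#++#%+-=*###*===-----.....
@@@@@%%@@#=:=*###*=-=++++=----
@@@@@@@@@%+::=*##*===+***+++++
@@@@@@@@@%*-::=+*+==+*********
@@@@@@@@@#*+-::----+**********
@@@@@@@@%**++=-::-=+**********
@@@@@@@#**+**+=--=+***********
@@@@@@@%*++***+==++**********+
#@@@@@@@%***+**+++*********+++
+#@@@@@@@%#*++********++++++++
-+#%@@@@@@@#++*##****#********
--=#%@@@@@@%**%@@%##%@%#######
---=#@@@@@@@%%@@@@@@@@@@@@@@@@
----=#%@@@@@@@@@@@@@@@@@@@@@@@
-----=*%@@@@@@@@@@@@@@@@@@@@@@
------=*%@@@@@@@@@@@@@@@@@@@@@
```

Free view: shift by profile is 7–7.5 mm. I'll check by sub-pixel registration of the tab.

```bash
python3 - <<'E'
from h import *
p=np.load("deck.npy");c,s=np.cos(p[2]),np.sin(p[2])
W=lambda y,z:[p[0]-s*y,p[1]+c*y,z]
d=proj("scene",W(-.12,.070))-proj("scene",W(-.13,.070));print("px per 10mm",d)
fin=np.load("fin.npy").astype(np.float32)
for name in("b.npy","scenem.npy"):
    o=np.load(name);o=(o.mean(2) if o.ndim==3 else o).astype(np.float32)
    for (r0,r1,c0,c1) in((239,249,303,313),(240,248,304,312),(240,250,302,312)):
        w=np.eye(2,3,dtype=np.float32);w[0,2]=2.8;w[1,2]=-1.3
        cc,w=cv2.findTransformECC(o[r0:r1,c0:c1].copy(),fin,np.float32([[1,0,c0+2.8],[0,1,r0-1.3]]),cv2.MOTION_TRANSLATION,(3,200,1e-6),None,1)
        t=w[:,2]-[c0,r0];print(name,np.round(t,2),"cc",round(cc,3),"mm",round(10*float(t@d/(d@d)),2))
E
```

```text
px per 10mm [ 3.00381293 -2.43729143]
b.npy [ 3.74 -0.23] cc 0.576 mm 7.88
b.npy [ 2.92 -0.9 ] cc 0.862 mm 7.32
b.npy [ 3.21 -0.52] cc 0.533 mm 7.29
scenem.npy [ 3.74 -0.21] cc 0.577 mm 7.85
scenem.npy [ 2.92 -0.91] cc 0.862 mm 7.35
scenem.npy [ 3.19 -0.51] cc 0.533 mm 7.25
```

```bash
python3 - <<'E'
from h import *
fin=np.load("fin.npy").astype(np.float32);o=np.load("b.npy").astype(np.float32)
d=np.array([3.004,-2.437])
up=lambda m:cv2.resize(m,None,fx=8,fy=8,interpolation=cv2.INTER_CUBIC)
F=up(fin[225:265,290:330]);O=up(o[225:265,290:330])
for (r0,r1,c0,c1) in((243,252,303,311),(242,251,304,312),(244,253,302,310),(242,254,302,313)):
    t=O[(r0-225)*8:(r1-225)*8,(c0-290)*8:(c1-290)*8]
    m=cv2.matchTemplate(F,t,cv2.TM_CCOEFF_NORMED);_,v,_,l=cv2.minMaxLoc(m)
    sh=np.array([l[0]/8+290-c0,l[1]/8+225-r0]);print(sh,round(v,3),"mm",round(10*float(sh@d/(d@d)),2))
E
```

```text
[ 2.125 -1.625] 0.949 mm 6.91
[ 2.375 -1.625] 0.963 mm 7.41
[ 2.125 -1.625] 0.983 mm 6.91
[ 2.25 -1.25] 0.813 mm 6.55
```

```bash
python3 - <<'E'
from h import *
fin=np.load("fin.npy").astype(np.float32);o=np.load("b.npy").astype(np.float32);old=np.load("scenem.npy").mean(2).astype(np.float32)
def reg(r0,r1,c0,c1,o,f):
    cc,w=cv2.findTransformECC(o[r0:r1,c0:c1].copy(),f,np.float32([[1,0,c0],[0,1,r0]]),cv2.MOTION_TRANSLATION,(3,200,1e-6),None,1)
    return np.round(w[:,2]-[c0,r0],3),round(cc,4)
print("jar lid",reg(184,206,350,374,o,fin),"jar foot",reg(198,216,352,376,o,fin))
# bystanders vs start
for n,(u,v) in dict(crucible=(153,300),canister=(120,320),beaker=(448,125),reagent=(273,345),dish=(411,168),flask=(472,208),spatula=(478,168)).items():
    print(n,reg(v-16,v+16,u-16,u+16,old,fin))
p=np.load("deck.npy");c,s=np.cos(p[2]),np.sin(p[2]);S=np.array([p[0]-s*.065,p[1]+c*.065])
# lid ellipse: bright ring vs predicted for seated jar (lid z=.104)
print("lid pred",proj("scene",[*S,.104]))
g=cv2.resize(fin[180:205,350:378],None,fx=1,fy=1)
print(g[::1, ::1].astype(int)[3:20])
print(bot.get_state()["time"])
E
```

```text
jar lid (array([-0.002,  0.002]), 1.0) jar foot (array([ 0.007, -0.007]), 0.9997)
crucible (array([-0.251,  0.137]), 0.9869)
canister (array([-0.008, -0.002]), 0.9999)
beaker (array([ 0.003, -0.001]), 0.9999)
reagent (array([-0.001, -0.001]), 0.9995)
dish (array([-0.   , -0.002]), 1.0)
flask (array([ 0.002, -0.005]), 0.9996)
spatula (array([ 0.006, -0.002]), 0.9998)
lid pred [362.39140712 191.56941246]
[[213 211 208 208 207 208 209 210 210 210 210 210 210 210 210 211 211 212
  213 213 214 213 213 213 213 214 217 218]
 [210 208 207 207 208 209 210 210 210 211 211 211 211 211 211 212 212 213
  213 213 213 213 212 212 213 214 217 219]
 [208 207 208 208 209 209 210 211 211 211 211 210 211 212 212 213 213 214
  213 213 212 212 212 213 214 216 217 217]
 [207 208 209 209 210 210 211 211 210 207 205 203 203 203 204 206 210 213
  213 213 212 212 213 215 216 217 216 216]
 [208 209 210 210 210 211 211 210 203 195 191 185 182 183 183 189 198 206
  211 212 212 213 215 216 216 216 216 216]
 [209 208 207 208 208 209 207 200 190 181 178 169 163 162 163 172 181 190
  202 211 214 215 216 216 216 216 2
[... 603 characters left out ...]
204 205 202 179 150 164 176 172 148 126 107 105 117 140 163 177
  172 169 200 215 216 216 216 215 214 213]
 [203 204 205 206 202 164 121 142 168 176 172 162 145 142 153 171 177 176
  161 160 206 217 216 215 215 213 213 214]
 [204 205 205 207 202 161 107 111 145 163 172 175 174 173 174 176 169 157
  133 147 208 218 216 214 213 213 214 215]
 [205 204 205 207 202 158 103  94 109 127 148 161 165 166 164 159 140 117
  103 147 210 218 214 212 213 214 215 215]
 [207 205 204 202 192 149 100  91  96 100 108 118 125 125 120 115 106  95
  103 160 210 216 213 213 215 216 215 215]
 [208 205 201 189 170 134  98  90  94  96  96  98 101 101 100  98  96  90
  107 163 204 213 214 215 216 215 215 215]]
29.1167
```

```bash
python3 -c "
from station import bot
print(bot.job_done())"
```

```text
the job is handed in; nothing more can be done
None
```

The jar is upright and fully down in the seat, and the cam lock knob is turned with its bolt home over the flange. I handed it in at 29 s of the 72 s.

- **Jar:** its weight came off the gripper within 0.5 mm of the expected floor height. The lid is within about 0.3 px of where a seated jar's lid should appear.
- **Knob and bolt:** I turned the knob about 1.18 rad clockwise. The bolt dropped and stayed still over the last 0.05 rad of turn, and the torque returned to the plain-friction level without a jam. The jar did not move as the bolt went in (0.01 px), so the nose is not pressing on the flange edge.
- **First knob grasp missed:** the fingers closed above the bar. The fingertips behaved as if they end about 10 mm behind the reported TCP, not 22 mm ahead.
- **Pressed on the knob:** I found that by probing with the fingers shut. On contact they pushed the knob top with about 36 N in total. The knob was checked after the missed grasp but not again after this push.
- **Bolt travel disagrees slightly:** the usable image estimates gave 6.5–7.9 mm, mostly about 7, against the stated 8 mm. I judged the bolt home from the plateau, the torque and the unmoved jar.
- **Bystanders:** six of the seven registered as unmoved. The crucible read 0.25 px, which I put down to the jar and its shadow leaving the patch. The arm did not knowingly touch it.

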